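# Park the sugar jar and dosing ring against the galley rail

## Robot

A 6-joint arm with a two-finger parallel gripper is mounted at the origin on the work surface. World frame = base frame: x ahead of the robot, y to its left, z up, the work surface at z = 0. Lengths are in m, angles in degrees, forces in N, time in s.
With the tool pointing down it reaches from about 0.35 to 0.875 m from the base axis. Payload 4.2 kg.
Tool frame: the origin (TCP) lies between the finger pads; the fingertips stand 8 mm ahead of it and the grasp point (between the pads) lies 11 mm behind it; x points along the fingers, y is the direction in which the jaws open and shut, and the axes are right-handed (so a half turn about x gives the same grasp; the last joint's range is limited). The gripper opens to 87 mm and grips with 3 to 60 N. Pads are 19 mm wide; open, the fingers measure 117 mm over their backs; the gripper's body (75 mm by 190 mm) begins 51 mm behind the grasp point.
Start: joints at [-55.428, 22.042, 0.453, 0, -68.411, -14.817], TCP at [0.211, -0.588, 0.231] pointing down, gripper open.
Joint ranges: [-179.83, 179.83], [-69.29, 118.12], [-61.27, 80.66], [-181.25, 117.63], [-171.15, -9.14], [-177.46, 177.46]. Speed limits (degrees/s): [159.86, 159.86, 180, 180, 180, 180].

## Interface

Orientations are given as a 3x3 rotation matrix whose columns are the frame's x, y, z axes.
In Python, from station import r gives the robot as it stands. The module is installed in compiled form; this text tells all that it offers.
- The arm moves only by the tool move_arm, never from a script. Its argument "increments" is one flat list of numbers, 7 for each row, row after row: the turn, a rotation vector about the tool's x, y, z in degrees, then the shift along the tool's x, y, z in m, then the finger opening in m, from 0 to 0.087. A call has 1 to 12 rows; each row is the pose to reach, as a shift and turn from the pose commanded when the call began, along the tool's axes at that moment; what a row does not reach only later rows make up. A row lasts 1/12 s, in which the tool goes at most 41.7 mm and 7.16 degrees, less where a joint would pass 70% of its speed; a pose out of reach is approached as far as the arm can. A call with a gripper value outside its range is refused whole. The fingers move at their own pace and stop on an object; the grip force is fixed at half the most. Time passes only in rows, so rows that repeat a pose let the fingers close. It gives the time, the measured TCP pose, the force and the opening at its end, in the units of the state.
- r.sense(): the state, without advancing time (a new reading comes with each control period).
- r.capture(name): name is "side" or "top" or "wrist"; returns the picture (400x640x3 uint8, red, green, blue); there is no depth.
- r.calibration(name): a dict with "fx", "fy", "cx", "cy" (pixels), "rvec" (rotation vector, rad) and "tvec" (3), from world to camera coordinates, as OpenCV has them; the wrist camera has in their place "tool_from_camera" (4x4, takes a point from camera to tool coordinates, whose origin is the TCP and whose axes are the tool frame's). Camera axes: x right, y down, z forward; pixel columns grow to the right and rows downward; lengths in m; the calibration is good to about 2 mm. A picture is of the moment at which its call begins: read the wrist's pose just before it. calibration takes no time and is no camera call.
- r.finish_job(): hands the job in, once; it reports no verdict.
The state is a dict: "time_s": time; "joints": joint angles; "joint_velocities": joint speeds; "effort": joint torques, N m; "tcp_pos": TCP position; "ee_rot": TCP orientation; "wrist_force": force on the tool from outside, world axes, zero at the start; "moment": the same for the moment, N m; "gripper_width": opening from 0.0 (shut) to 1.0 (fully open).
Only numpy, scipy, OpenCV 4.12 (cv2) and the standard library are available. Lean on these libraries where they do the work, as an engineer would, in place of code of your own. Each camera call takes 0.05 s, during which the arm holds its last target.

## Task

Clear the front of the coffee shelf without picking anything up: with the fingers, push the sugar jar along the shelf until it stands against the low wooden rail, centred on the solid blue spot, and push the aluminium dosing ring against the rail centred on the black outlined spot, in either order. Slide them flat and upright, without lifting or tipping them, leave the pitcher, the turntable and its cups where they are, and finish with the hand clear.

Things in the scene. Friction and masses are not known exactly. Their poses are not given: they have to be found in the camera images.
- sugar_jar: closed round glass jar with a wooden lid and sugar cubes inside, loose; 70 mm diameter, 70 mm tall, straight sides, about 0.4 kg; origin at the centre of its underside, z up; stands upright on the shelf and slides when pushed low down
- dosing_ring: loose aluminium ring lying flat on the shelf, open through the middle; outer diameter 70 mm, inner diameter 58 mm, 26 mm tall, about 0.09 kg; origin at the centre of its underside, z up
- rail_face (a point): middle of the lower edge of the near face (the face towards the robot) of the fixed wooden rail that stops both things; the rail is 340 mm long, 12 mm thick, 26 mm tall; z = 0 at the shelf surface; x axis points into the rail, square to its face, away from the robot; y runs along the rail. A thing that touches the rail has its centre 35 mm in front of this face (x = -35 mm)
- jar_spot (a point): centre of the solid blue round mark, 84 mm diameter, flat on the shelf, its centre 35 mm in front of the rail face: where the jar's centre belongs. The mark has no thickness to catch on; its edge runs on under the rail
- ring_spot (a point): centre of the black outlined round mark, 84 mm outer diameter (a black band around a grey middle), flat on the shelf, its centre 35 mm in front of the rail face: where the ring's centre belongs. It may lie to the left or to the right of the blue mark; nothing catches on it
- pitcher: small steel milk pitcher, loose, 72 mm tall, 70 mm diameter, handle standing out to 58 mm from its centre on its -y side; origin at the centre of its underside; leave it alone
- platter (a joint): angle (rad) of the lazy susan turntable, a wooden disc of 250 mm diameter whose top is 25 mm above the shelf; it turns easily; 0 at the start; leave it alone
- cup0: matte black ceramic cup, loose on the turntable, 62 mm diameter at the rim, 55 mm tall, its rim 80 mm above the shelf; origin at the centre of its underside; leave it alone
- cup1: matte black ceramic cup, loose on the turntable, 62 mm diameter at the rim, 55 mm tall, its rim 80 mm above the shelf; origin at the centre of its underside; leave it alone
- cup2: matte black ceramic cup, loose on the turntable, 62 mm diameter at the rim, 55 mm tall, its rim 80 mm above the shelf; origin at the centre of its underside; leave it alone
- cup3: matte black ceramic cup, loose on the turntable, 62 mm diameter at the rim, 55 mm tall, its rim 80 mm above the shelf; origin at the centre of its underside; leave it alone

How it is judged:
By the outcome, as a careful person would: the job done as asked, in the order asked, and still so for the second after the job is handed in, with the robot touching nothing.
It also fails if it takes over 61 s, if anything falls off the work surface, if the arm or the gripper's body presses on something with over 40 N, if the wrist force passes 120 N, or if a joint passes its speed limit or range.

## Working session

There is one attempt and no reset: what is moved stays moved. The work goes in short steps, Python scripts to look and compute and a tool call to move; the robot and the scene stay as the last step left them, time stands still between calls to the robot, and variables do not carry over. Pictures are saved under pics/ and viewed, and the job is handed in when it is done.

Besides the shell and the picture viewer there is one more tool, called after "Call:" as name(argument=value, ...) on one line, values as JSON. move_arm: Moves the arm, as the interface text tells. Its arguments: {"type":"object","properties":{"increments":{"type":"array","items":{"type":"number"}}},"required":["increments"]}

```bash
mkdir -p pics; cat > h.py <<'E'
import numpy as np, cv2
from station import r
def snap(name,f):
    im=r.capture(name); cv2.imwrite('pics/'+f,im[:,:,::-1]); return im
E
python3 - <<'E'
from h import *
print(r.sense())
for n in("side","top","wrist"):
    print(n,r.calibration(n)); snap(n,n+'0.png')
E
```

```text
{'time_s': 0.0, 'joints': array([-5.54256772e+01,  2.20896774e+01,  3.80754364e-01, -2.87751596e-02,
       -6.84107068e+01, -1.48165306e+01]), 'joint_velocities': array([-0.04446899, -0.04123938, -0.03194269, -0.02864451,  0.06502795,
        0.01901984]), 'effort': array([ 1.33864964e-03, -3.90662742e+01,  1.87406731e+01,  4.21979159e+00,
        1.08957817e-02, -1.83822272e-04]), 'tcp_pos': array([ 0.21110205, -0.58765619,  0.22947821]), 'ee_rot': array([[-8.00310736e-04, -3.37869480e-01,  9.41192634e-01],
       [ 1.98415247e-03,  9.41190546e-01,  3.37870417e-01],
       [-9.99997711e-01,  2.13787102e-03, -8.28603342e-05]]), 'wrist_force': array([-0.1408654 ,  0.11872848,  0.38886117]), 'moment': array([-0.02483969, -0.03252192, -0.01048387]), 'gripper_width': 0.9992478583930251}
side {'fx': 470.0793282143142, 'fy': 470.0793282143142, 'cx': 316.04255972987966, 'cy': 203.69672036333338, 'rvec': array([ 0.98437189, -2.49305755,  1.04093915]), 'tvec': array([0.46741421, 0.28507385, 1.06809443])}
top {'fx': 465.01123229605736, 'fy': 465.01123229605736, 'cx': 321.5062858787025, 'cy': 195.26261053922903, 'rvec': array([ 2.15197888, -2.19382554,  0.11502388]), 'tvec': array([0.07721488, 0.55352767, 1.38464047])}
wrist {'fx': 335.4233522439737, 'fy': 335.4233522439737, 'cx': 322.00305643323213, 'cy': 199.10542311386678, 'tool_from_camera': array([[ 2.02187531e-04, -3.04050681e-01,  9.52655836e-01,
        -1.54335271e-01],
       [ 9.99999963e-01,  2.35963946e-04, -1.36925131e-04,
        -2.19636535e-04],
       [-1.83160251e-04,  9.52655829e-01,  3.04050717e-01,
        -8.41053753e-02],
       [ 0.00000000e+00,  0.00000000e+00,  0.00000000e+00,
         1.00000000e+00]])}
```

View pics/top0.png

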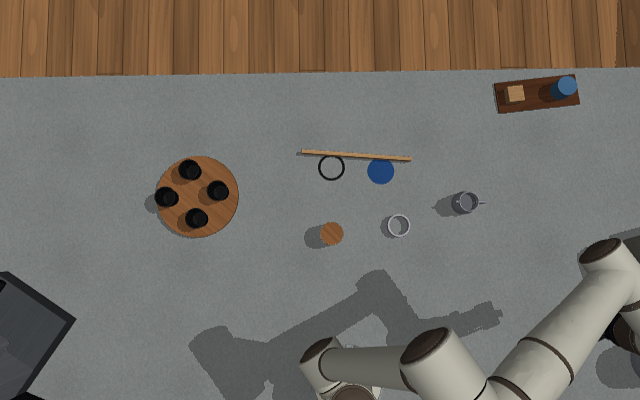

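View pics/side0.png

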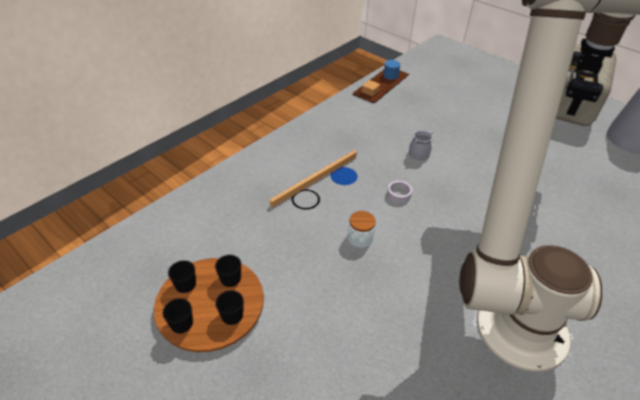

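View pics/wrist0.png

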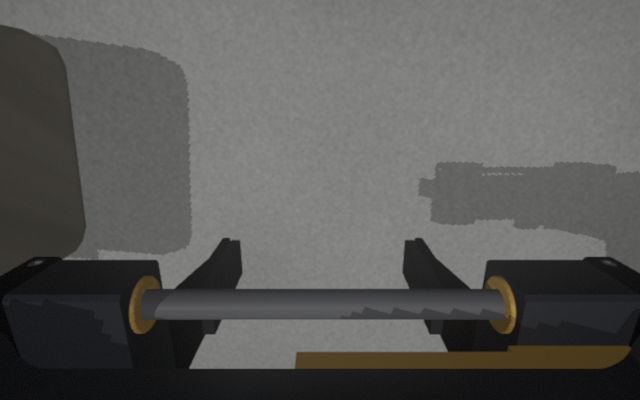

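```bash
python3 - <<'E'
from h import *
im=cv2.imread('pics/top0.png')
c=im[140:260,285:435]
cv2.imwrite('pics/crop0.png',cv2.resize(c,None,fx=5,fy=5,interpolation=cv2.INTER_CUBIC))
b=im[:,:,0].astype(int)-im[:,:,2]
m=(b>70); m[:, 450:]=0; m=m.astype(np.uint8)
ys,xs=np.nonzero(m);print('blue',xs.mean(),ys.mean(),xs.min(),xs.max(),ys.min(),ys.max())
k=(im.max(2)<60); k[:, :300]=0;k[:140]=0;k[200:]=0;k[:,360:]=0
ys,xs=np.nonzero(k);print('blk',xs.mean(),ys.mean(),xs.min(),xs.max(),ys.min(),ys.max())
E
```

```text
blue 380.3312368972746 171.45702306079664 368 393 160 183
blk 331.062893081761 166.49056603773585 303 359 153 179
```

View pics/crop0.png

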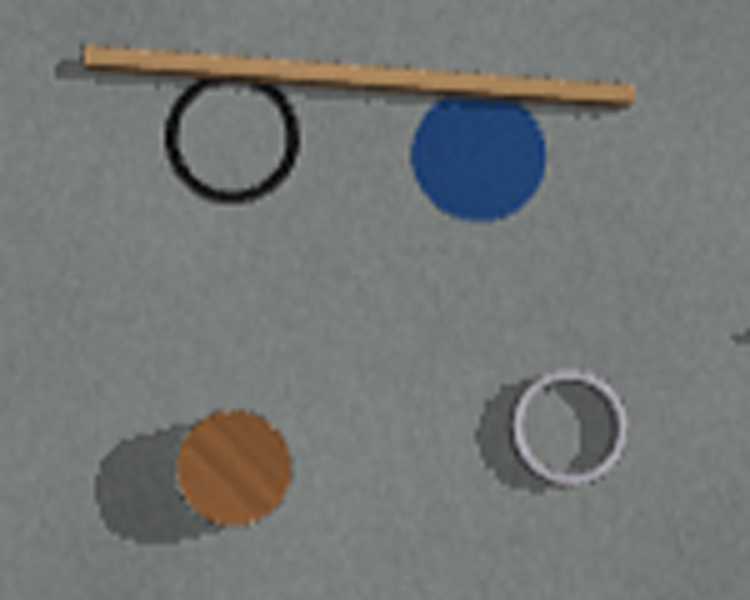

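```bash
cat >> h.py <<'E'
def ray(name,u,v,z,cal=None):
    c=cal or r.calibration(name); R=cv2.Rodrigues(c['rvec'])[0]; t=c['tvec']
    o=-R.T@t; d=R.T@np.array([(u-c['cx'])/c['fx'],(v-c['cy'])/c['fy'],1]); return o+d*(z-o[2])/d[2]
def proj(name,p):
    c=r.calibration(name); R=cv2.Rodrigues(c['rvec'])[0]; q=R@np.array(p)+c['tvec']
    return np.array([c['cx']+c['fx']*q[0]/q[2],c['cy']+c['fy']*q[1]/q[2]])
E
python3 - <<'E'
from h import *
im=cv2.imread('pics/side0.png')
c=im[140:270,255:435]
cv2.imwrite('pics/crops.png',cv2.resize(c,None,fx=4.4,fy=4.4,interpolation=cv2.INTER_CUBIC))
f=lambda x,y,z:ray('top',285+(x+.5)/5-.5,140+(y+.5)/5-.5,z).round(4)
B=f(232.5,135.5,0);U=f(478.5,154.5,0)
print('black',B,'blue',U)
print('jar',f(235,467,.07),'ring',f(571,428,.026))
a,b=f(86,67,.026),f(632,106,.026); print('rail near top',a,b,(a+b)/2,np.linalg.norm(a-b))
a2,b2=f(86,43,.026),f(634,85,.026);print(a2,b2)
n=lambda d:np.degrees(np.arctan2(d[0],d[1]))
print(n(U-B),n(b-a),n(b2-a2))
for p in ([*f(235,467,.07)[:2],0],[*f(571,428,.026)[:2],0.026],B,U): print(proj('side',p))
E
```

```text
black [0.6465 0.0347 0.    ] blue [ 0.6317 -0.1183  0.    ]
jar [0.4393 0.0395 0.07  ] ring [ 0.4597 -0.1653  0.026 ]
rail near top [0.6865 0.1244 0.026 ] [ 0.656  -0.2098  0.026 ] [ 0.67125 -0.0427   0.026  ] 0.33558887049483627
[0.7014 0.1242 0.026 ] [ 0.669  -0.2116  0.026 ]
-174.4748534557082 -174.78547653098076 -174.4888191644063
[360.24049993 237.77729578]
[400.1938482  189.01047083]
[305.29046916 199.31927684]
[343.58440721 176.1280707 ]
```

View pics/crops.png

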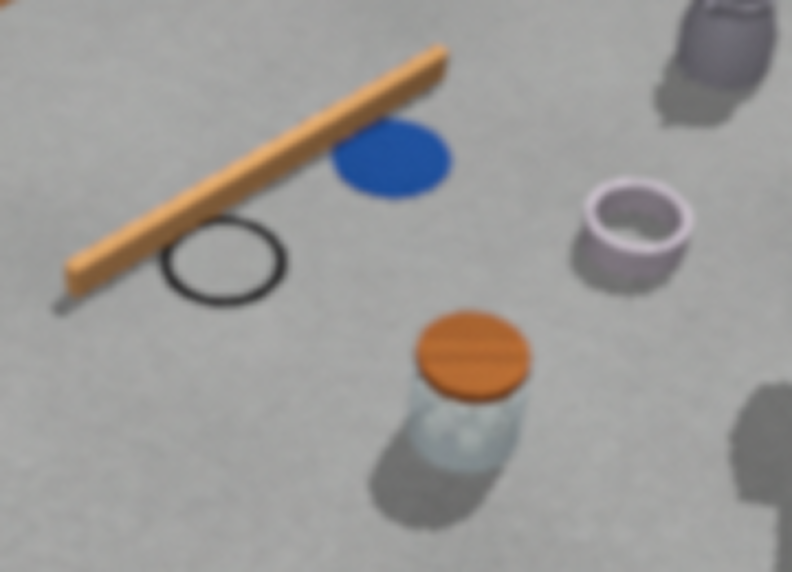

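```bash
cat >> h.py <<'E'
import json,os
from scipy.spatial.transform import Rotation as Ro
def Rt(head,tilt):
    h=np.radians(head);z=np.array([np.cos(h),np.sin(h),0]);x=np.array([0,0,-1.]);y=np.cross(z,x)
    return np.c_[x,y,z]@Ro.from_rotvec([0,-np.radians(tilt),0]).as_matrix()
def load():
    if os.path.exists('cmd.json'):
        d=json.load(open('cmd.json'));return np.array(d['p']),np.array(d['R'])
    return np.array([.211,-.588,.231]),Rt(np.degrees(np.arctan2(.33787,.94119)),0)
def plan(pos,head,tilt,w,n,hold=0):
    p,R=load();R1=Rt(head,tilt);s=R.T@(np.array(pos)-p);v=Ro.from_matrix(R.T@R1).as_rotvec(degrees=True)
    for i in range(1,n+1):
        row=np.r_[(v*i/n).round(2),(s*i/n).round(4)]
        print(', '.join('%g'%a for a in row)+', %g,'%w)
    json.dump(dict(p=(p+R@row[3:]).tolist(),R=(R@Ro.from_rotvec(row[:3],degrees=True).as_matrix()).tolist()),open('cmd.json','w'))
    print('hold',hold)
n_=np.array([.9954,-.0958]);t_=np.array([.0958,.9954])
JAR=np.array([.4393,.0395]);RING=np.array([.4597,-.1653]);BLK=np.array([.6465,.0347]);BLU=np.array([.6317,-.1183])
E
python3 - <<'E'
from h import *
q=JAR-.041*n_;print(q)
p0,_=load()
tgt=np.array([*q,.13])
mid=p0+(tgt-p0)*.5;mid[2]=.2
plan(mid,7,0,.055,12)
plan(tgt,-5.5,10,.055,12)
E
```

```text
[0.3984886 0.0434278]
1.06, 0, 0, 0.0026, 0.0221, 0.0162, 0.055,
2.12, 0, 0, 0.0052, 0.0442, 0.0325, 0.055,
3.19, 0, 0, 0.0078, 0.0664, 0.0487, 0.055,
4.25, 0, 0, 0.0103, 0.0885, 0.065, 0.055,
5.31, 0, 0, 0.0129, 0.1106, 0.0812, 0.055,
6.37, 0, 0, 0.0155, 0.1327, 0.0975, 0.055,
7.44, 0, 0, 0.0181, 0.1549, 0.1137, 0.055,
8.5, 0, 0, 0.0207, 0.177, 0.1299, 0.055,
9.56, 0, 0, 0.0233, 0.1991, 0.1462, 0.055,
10.62, 0, 0, 0.0258, 0.2212, 0.1624, 0.055,
11.68, 0, 0, 0.0284, 0.2434, 0.1787, 0.055,
12.75, 0, 0, 0.031, 0.2655, 0.1949, 0.055,
hold 0
1.04, -0.83, -0.09, 0.0058, 0.0252, 0.011, 0.055,
2.08, -1.66, -0.18, 0.0117, 0.0503, 0.0219, 0.055,
3.12, -2.49, -0.27, 0.0175, 0.0755, 0.0329, 0.055,
4.16, -3.32, -0.36, 0.0233, 0.1006, 0.0438, 0.055,
5.19, -4.15, -0.45, 0.0292, 0.1258, 0.0548, 0.055,
6.23, -4.98, -0.55, 0.035, 0.151, 0.0658, 0.055,
7.27, -5.81, -0.64, 0.0408, 0.1761, 0.0767, 0.055,
8.31, -6.64, -0.73, 0.0467, 0.2013, 0.0877, 0.055,
9.35, -7.47, -0.82, 0.0525, 0.2264, 0.0986, 0.055,
10.39, -8.3, -0.91, 0.0583, 0.2516, 0.1096, 0.055,
11.43, -9.13, -1, 0.0642, 0.2768, 0.1206, 0.055,
12.47, -9.96, -1.09, 0.07, 0.3019, 0.1315, 0.055,
hold 0
```

Call:
move_arm(increments=[2.12, 0, 0, 0.0052, 0.0442, 0.0325, 0.055, 4.25, 0, 0, 0.0103, 0.0885, 0.065, 0.055, 6.37, 0, 0, 0.0155, 0.1327, 0.0975, 0.055, 8.5, 0, 0, 0.0207, 0.177, 0.1299, 0.055, 10.62, 0, 0, 0.0258, 0.2212, 0.1624, 0.055, 12.75, 0, 0, 0.031, 0.2655, 0.1949, 0.055, 12.75, 0, 0, 0.031, 0.2655, 0.1949, 0.055, 12.75, 0, 0, 0.031, 0.2655, 0.1949, 0.055, 12.75, 0, 0, 0.031, 0.2655, 0.1949, 0.055])

```text
time_s: 0.9
tcp_pos: [0.3054, -0.2674, 0.199]
ee_rot: [[-0.0, -0.129, 0.992], [0.002, 0.992, 0.129], [-1.0, 0.002, -0.0]]
wrist_force: [-0.3, 0.4, 0.1]
gripper_width: 0.634
```

Call:
move_arm(increments=[1.04, -0.83, -0.09, 0.0058, 0.0252, 0.011, 0.055, 2.08, -1.66, -0.18, 0.0117, 0.0503, 0.0219, 0.055, 3.12, -2.49, -0.27, 0.0175, 0.0755, 0.0329, 0.055, 4.16, -3.32, -0.36, 0.0233, 0.1006, 0.0438, 0.055, 5.19, -4.15, -0.45, 0.0292, 0.1258, 0.0548, 0.055, 6.23, -4.98, -0.55, 0.035, 0.151, 0.0658, 0.055, 7.27, -5.81, -0.64, 0.0408, 0.1761, 0.0767, 0.055, 8.31, -6.64, -0.73, 0.0467, 0.2013, 0.0877, 0.055, 9.35, -7.47, -0.82, 0.0525, 0.2264, 0.0986, 0.055, 10.39, -8.3, -0.91, 0.0583, 0.2516, 0.1096, 0.055, 11.43, -9.13, -1, 0.0642, 0.2768, 0.1206, 0.055, 12.47, -9.96, -1.09, 0.07, 0.3019, 0.1315, 0.055])

```text
time_s: 1.9
tcp_pos: [0.3989, 0.0446, 0.1295]
ee_rot: [[0.174, 0.096, 0.98], [-0.016, 0.995, -0.095], [-0.985, 0.001, 0.175]]
wrist_force: [1.1, 0.6, 0.6]
gripper_width: 0.634
```

```bash
python3 - <<'E'
from h import *
s=r.sense();print(s['time_s'],s['tcp_pos'],s['wrist_force'],s['gripper_width'],load()[0]);print(s['ee_rot'].round(3));print(load()[1].round(3))
snap('top','top1.png');snap('side','side1.png');snap('wrist','w1.png')
print(r.sense()['tcp_pos'])
E
```

```text
1.9 [0.3988547  0.04464153 0.12948121] [1.11204484 0.58549181 0.55513235] 0.6335833188009726 [0.39847653 0.04340857 0.13      ]
[[ 0.174  0.096  0.98 ]
 [-0.016  0.995 -0.095]
 [-0.985  0.001  0.175]]
[[ 0.173  0.096  0.98 ]
 [-0.017  0.995 -0.094]
 [-0.985  0.     0.174]]
[0.39855605 0.04428135 0.12905578]
```

View pics/w1.png

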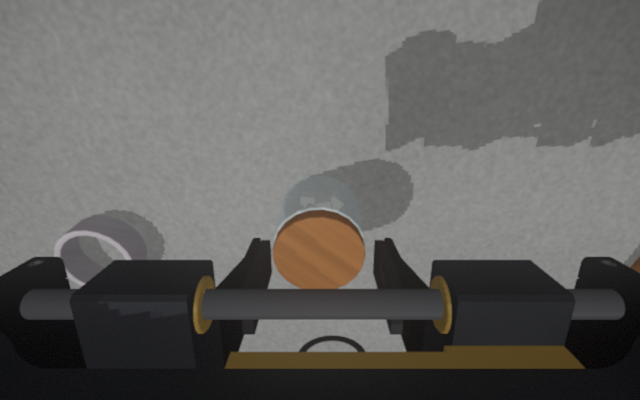

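View pics/side1.png

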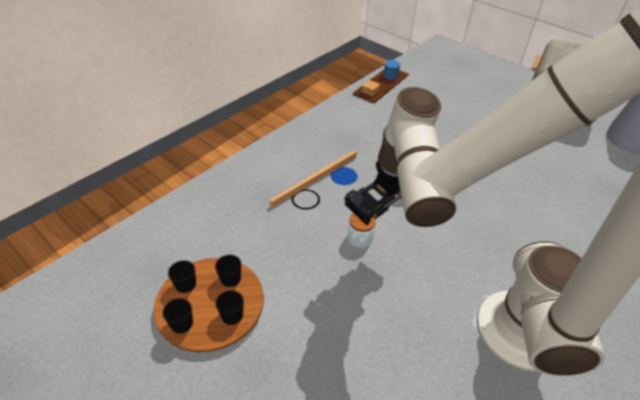

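```bash
cat >> h.py <<'E'
def wray(u,v,z,pos,R):
    c=r.calibration('wrist');T=c['tool_from_camera'];o=pos+R@T[:3,3];d=R@T[:3,:3]@np.array([(u-c['cx'])/c['fx'],(v-c['cy'])/c['fy'],1]);return o+d*(z-o[2])/d[2]
E
python3 - <<'E'
from h import *
s=r.sense()
print(wray(319,250,.07,s['tcp_pos'],s['ee_rot']))
q=JAR-.041*n_
plan([*q,.018],-5.5,10,.055,6)
q=JAR-.033*n_
plan([*q,.018],-5.5,10,.055,3)
E
```

```text
[0.43309049 0.03858202 0.07      ]
-0, -0, -0, 0.0184, 0, -0.0032, 0.055,
-0, -0, -0, 0.0368, 0, -0.0065, 0.055,
-0, -0, -0, 0.0552, 0, -0.0097, 0.055,
-0, -0, -0, 0.0735, 0, -0.013, 0.055,
-0, -0, -0, 0.0919, 0, -0.0162, 0.055,
-0, -0, -0, 0.1103, 0, -0.0194, 0.055,
hold 0
-0, -0, -0, 0.0005, 0, 0.0026, 0.055,
-0, -0, -0, 0.0009, 0, 0.0052, 0.055,
-0, -0, -0, 0.0014, 0, 0.0078, 0.055,
hold 0
```

```bash
python3 - <<'E'
from h import *
# reset to commanded prior to these plans
q=JAR-.041*n_
json.dump(dict(p=[.39848,.04341,.13],R=Rt(-5.5,10).tolist()),open('cmd.json','w'))
q=JAR-.049*n_
plan([*q,.018],-5.5,10,.055,5)
E
```

```text
0, 0, 0, 0.0218, 0, -0.0055, 0.055,
0, 0, 0, 0.0436, 0, -0.0109, 0.055,
0, 0, 0, 0.0653, 0, -0.0164, 0.055,
0, 0, 0, 0.0871, 0, -0.0219, 0.055,
0, 0, 0, 0.1089, 0, -0.0273, 0.055,
hold 0
```

Call:
move_arm(increments=[0, 0, 0, 0.003, 0, -0.0273, 0.055, 0, 0, 0, 0.0218, 0, -0.0273, 0.055, 0, 0, 0, 0.0436, 0, -0.0273, 0.055, 0, 0, 0, 0.0653, 0, -0.0273, 0.055, 0, 0, 0, 0.0871, 0, -0.0273, 0.055, 0, 0, 0, 0.1089, 0, -0.0273, 0.055, 0, 0, 0, 0.1089, 0, -0.0273, 0.055, 0, 0, 0, 0.1089, 0, -0.0273, 0.055])

```text
time_s: 2.72
tcp_pos: [0.3959, 0.0429, 0.0295]
ee_rot: [[0.152, 0.098, 0.983], [-0.012, 0.995, -0.097], [-0.988, 0.003, 0.153]]
wrist_force: [-0.1, -0.6, 0.0]
gripper_width: 0.631
```

```bash
python3 - <<'E'
from h import *
s=r.sense();print(s['tcp_pos'],s['wrist_force'],load()[0])
snap('wrist','w2.png');im=snap('side','side2.png')
c=im[140:270,275:455,::-1]
cv2.imwrite('pics/crops2.png',cv2.resize(c,None,fx=4.4,fy=4.4,interpolation=cv2.INTER_CUBIC))
E
```

```text
[0.39591069 0.04286503 0.02949327] [-0.12337476 -0.64163036  0.04690618] [0.39054175 0.04417437 0.01801384]
```

View pics/w2.png

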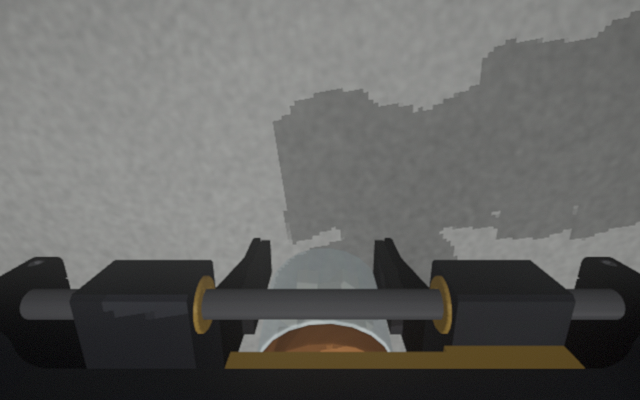

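View pics/crops2.png

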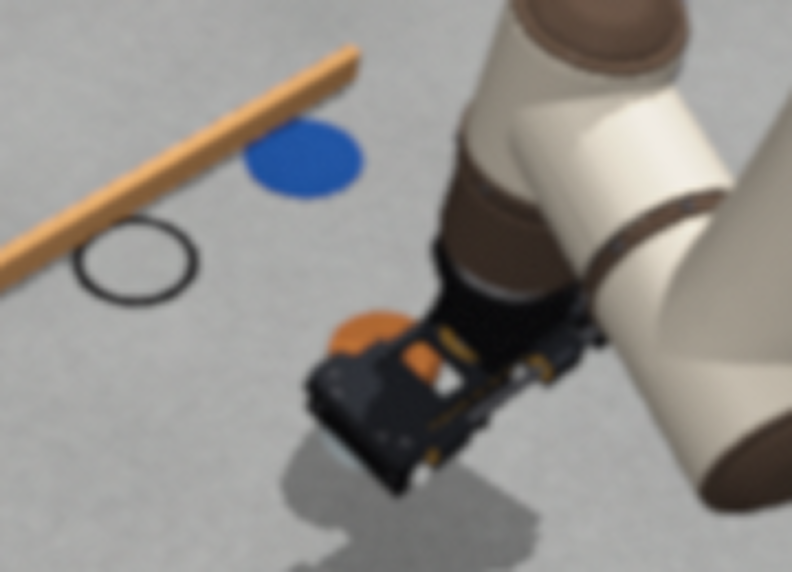

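```bash
python3 - <<'E'
from h import *
s=r.sense();print(s['time_s'],s['joints'],s['tcp_pos']);print(s['ee_rot'])
E
```

```text
2.8167 [  30.01980355   13.57361135  -61.24104402   32.67509267   -9.20246768
 -157.59236419] [0.39598572 0.04369291 0.03039025]
[[ 0.15459249  0.09644507  0.98325964]
 [-0.01039     0.99532757 -0.09599522]
 [-0.98792369  0.00462407  0.15487223]]
```

```bash
cat >> h.py <<'E'
def sync():
    s=r.sense();json.dump(dict(p=s['tcp_pos'].tolist(),R=s['ee_rot'].tolist()),open('cmd.json','w'))
E
python3 - <<'E'
from h import *
sync()
q=JAR-.043*n_
plan([*q,.021],-5.5,4,.055,1)
E
```

```text
-0.06, 4.91, -0.26, 0.0094, -0.0001, -0.0009, 0.055,
hold 0
```

Call:
move_arm(increments=[-0.06, 2.4, -0.1, 0.001, 0, 0, 0.055, -0.06, 4.91, -0.26, 0.003, -0.0001, -0.0009, 0.055, -0.06, 4.91, -0.26, 0.0094, -0.0001, -0.0009, 0.055, -0.06, 4.91, -0.26, 0.0094, -0.0001, -0.0009, 0.055, -0.06, 4.91, -0.26, 0.0094, -0.0001, -0.0009, 0.055])

```text
time_s: 3.23
tcp_pos: [0.397, 0.0444, 0.0211]
ee_rot: [[0.07, 0.094, 0.993], [-0.007, 0.996, -0.094], [-0.998, -0.0, 0.071]]
wrist_force: [0.7, 0.2, 0.2]
gripper_width: 0.631
```

```bash
python3 - <<'E'
from h import *
s=r.sense();print(s['time_s'],s['joints'],s['tcp_pos'],load()[0],s['wrist_force']);print(s['ee_rot'])
im=snap('top','top3.png')
c=im[140:260,285:435,::-1]
cv2.imwrite('pics/crop3.png',cv2.resize(c,None,fx=5,fy=5,interpolation=cv2.INTER_CUBIC))
snap('wrist','w3.png')
E
```

```text
3.2333 [  31.76069052   16.92886325  -50.69934616    7.43308924  -19.29440936
 -134.12781268] [0.39701338 0.04441227 0.02112089] [0.39654431 0.0435821  0.02096392] [0.66160189 0.18218747 0.22192844]
[[ 7.03291455e-02  9.43934324e-02  9.93047678e-01]
 [-6.73543580e-03  9.95534969e-01 -9.41528463e-02]
 [-9.97501100e-01 -6.69196543e-05  7.06509046e-02]]
```

View pics/crop3.png

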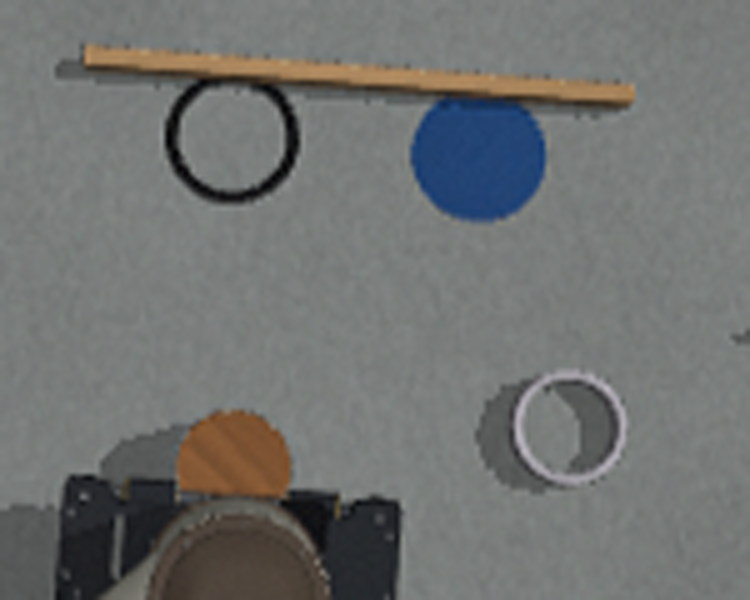

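View pics/w3.png

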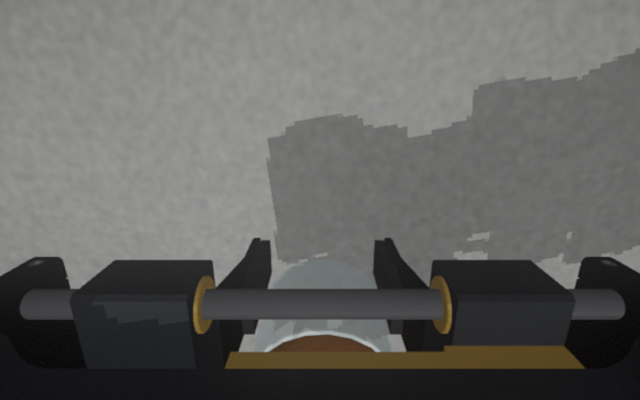

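```bash
python3 - <<'E'
from h import *
h=np.array([np.cos(np.radians(-20)),np.sin(np.radians(-20))])
plan([*(JAR-.041*h),.021],-20,4,.055,3)
print((JAR-.041*h))
# push: to jar at J1 = JAR + .03*h
plan([*(JAR+.025*h-.0317*h),.021],-20,4,.055,8)
E
```

```text
4.82, -0, -0.34, 0.0001, 0.0034, 0.0011, 0.055,
9.64, -0, -0.67, 0.0001, 0.0069, 0.0022, 0.055,
14.46, -0, -1.01, 0.0002, 0.0103, 0.0032, 0.055,
hold 0
[0.4007726  0.05352283]
0, -0, -0, 0.0003, 0, 0.0043, 0.055,
0, -0, -0, 0.0006, 0, 0.0086, 0.055,
0, -0, -0, 0.0009, 0, 0.0128, 0.055,
0, -0, -0, 0.0012, 0, 0.0171, 0.055,
0, -0, -0, 0.0015, 0, 0.0214, 0.055,
0, -0, -0, 0.0018, 0, 0.0257, 0.055,
0, -0, -0, 0.0021, 0, 0.03, 0.055,
0, -0, -0, 0.0024, 0, 0.0343, 0.055,
hold 0
```

Call:
move_arm(increments=[4.82, 0, -0.34, 0.0001, 0.0034, 0.0011, 0.055, 9.64, 0, -0.67, 0.0001, 0.0069, 0.0022, 0.055, 14.46, 0, -1.01, 0.0002, 0.0103, 0.0032, 0.055, 14.46, 0, -1.01, 0.0002, 0.0103, 0.0032, 0.055, 14.46, 0, -1.01, 0.0002, 0.0103, 0.0032, 0.055])

```text
time_s: 3.75
tcp_pos: [0.4002, 0.0535, 0.0207]
ee_rot: [[0.065, 0.338, 0.939], [-0.025, 0.941, -0.337], [-0.998, -0.002, 0.069]]
wrist_force: [0.1, -0.2, 0.5]
gripper_width: 0.627
```

Call:
move_arm(increments=[0, 0, 0, 0.0003, 0, 0.0043, 0.055, 0, 0, 0, 0.0006, 0, 0.0086, 0.055, 0, 0, 0, 0.0009, 0, 0.0128, 0.055, 0, 0, 0, 0.0012, 0, 0.0171, 0.055, 0, 0, 0, 0.0015, 0, 0.0214, 0.055, 0, 0, 0, 0.0018, 0, 0.0257, 0.055, 0, 0, 0, 0.0021, 0, 0.03, 0.055, 0, 0, 0, 0.0024, 0, 0.0343, 0.055, 0, 0, 0, 0.0024, 0, 0.0343, 0.055])

```text
time_s: 4.5
tcp_pos: [0.4334, 0.0416, 0.0202]
ee_rot: [[0.063, 0.342, 0.938], [-0.026, 0.94, -0.341], [-0.998, -0.002, 0.068]]
wrist_force: [-0.3, -1.1, 1.9]
gripper_width: 0.633
```

```bash
python3 - <<'E'
from h import *
s=r.sense();print(s['time_s'],s['joints'],s['tcp_pos'],load()[0],s['wrist_force'])
im=snap('top','top4.png')
c=im[140:260,285:435,::-1]
cv2.imwrite('pics/crop4.png',cv2.resize(c,None,fx=5,fy=5,interpolation=cv2.INTER_CUBIC))
snap('wrist','w4.png')
E
```

```text
4.5 [  29.04267408   19.72145119  -45.72851533    8.05438747  -22.27495599
 -146.41595055] [0.43342846 0.04156389 0.02023635] [0.43303403 0.04176744 0.02098574] [-0.30128135 -1.09364098  1.93378867]
```

View pics/crop4.png

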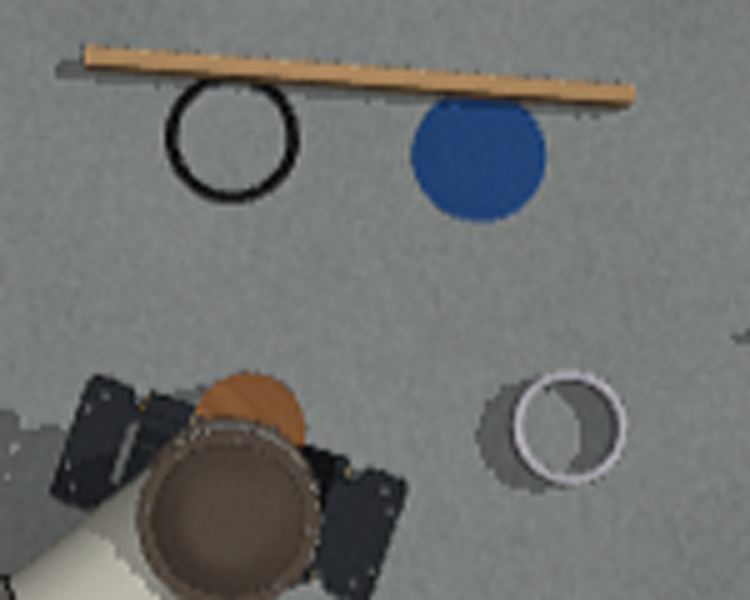

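View pics/w4.png

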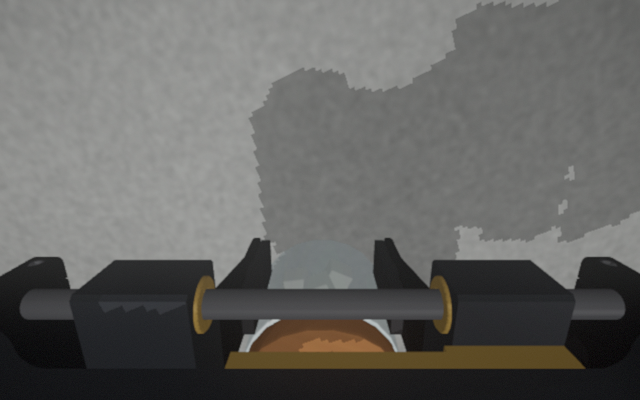

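```bash
cat >> h.py <<'E'
def topc(x,y,z): return ray('top',285+(x+.5)/5-.5,140+(y+.5)/5-.5,z)
E
python3 - <<'E'
from h import *
j=topc(250,428.5,.07)[:2];s=r.sense();print(j)
d=j-s['tcp_pos'][:2];h=s['ee_rot'][:2,2]/np.linalg.norm(s['ee_rot'][:2,2]);y=s['ee_rot'][:2,1]
print('fwd',d@h,'lat',d@y)
# next: jar to standoff
so=BLU-.035*n_
v=so-j;print(so,np.degrees(np.arctan2(v[1],v[0])),np.linalg.norm(v))
E
```

```text
[0.46160583 0.03025059]
fwd 0.03055028631702108 lat -0.0011431151265288118
[ 0.596861 -0.114947] -47.03036074061125 0.1984346212812141
```

```bash
python3 - <<'E'
from h import *
h=np.array([np.cos(np.radians(-20)),np.sin(np.radians(-20))])
p,_=load();T=np.array([*((BLU-.035*n_)-.0312*h),.021])
plan(p+(T-p)*.5,-20,4,.055,12)
plan(T,-20,4,.055,12)
E
```

```text
0, -0, -0, 0.0005, -0.0038, 0.0073, 0.055,
0, -0, -0, 0.001, -0.0076, 0.0147, 0.055,
0, -0, -0, 0.0015, -0.0114, 0.022, 0.055,
0, -0, -0, 0.002, -0.0152, 0.0293, 0.055,
0, -0, -0, 0.0026, -0.019, 0.0366, 0.055,
0, -0, -0, 0.0031, -0.0228, 0.044, 0.055,
0, -0, -0, 0.0036, -0.0266, 0.0513, 0.055,
0, -0, -0, 0.0041, -0.0304, 0.0586, 0.055,
0, -0, -0, 0.0046, -0.0342, 0.066, 0.055,
0, -0, -0, 0.0051, -0.038, 0.0733, 0.055,
0, -0, -0, 0.0056, -0.0418, 0.0806, 0.055,
0, -0, -0, 0.0061, -0.0456, 0.088, 0.055,
hold 0
0, -0, -0, 0.0005, -0.0038, 0.0073, 0.055,
0, -0, -0, 0.001, -0.0076, 0.0147, 0.055,
0, -0, -0, 0.0015, -0.0114, 0.022, 0.055,
0, -0, -0, 0.0021, -0.0152, 0.0293, 0.055,
0, -0, -0, 0.0026, -0.019, 0.0366, 0.055,
0, -0, -0, 0.0031, -0.0228, 0.044, 0.055,
0, -0, -0, 0.0036, -0.0266, 0.0513, 0.055,
0, -0, -0, 0.0041, -0.0304, 0.0586, 0.055,
0, -0, -0, 0.0046, -0.0342, 0.0659, 0.055,
0, -0, -0, 0.0052, -0.038, 0.0733, 0.055,
0, -0, -0, 0.0057, -0.0418, 0.0806, 0.055,
0, -0, -0, 0.0062, -0.0456, 0.0879, 0.055,
hold 0
```

Call:
move_arm(increments=[0, 0, 0, 0.0005, -0.0038, 0.0073, 0.055, 0, 0, 0, 0.001, -0.0076, 0.0147, 0.055, 0, 0, 0, 0.0015, -0.0114, 0.022, 0.055, 0, 0, 0, 0.002, -0.0152, 0.0293, 0.055, 0, 0, 0, 0.0026, -0.019, 0.0366, 0.055, 0, 0, 0, 0.0031, -0.0228, 0.044, 0.055, 0, 0, 0, 0.0036, -0.0266, 0.0513, 0.055, 0, 0, 0, 0.0041, -0.0304, 0.0586, 0.055, 0, 0, 0, 0.0046, -0.0342, 0.066, 0.055, 0, 0, 0, 0.0051, -0.038, 0.0733, 0.055, 0, 0, 0, 0.0056, -0.0418, 0.0806, 0.055, 0, 0, 0, 0.0061, -0.0456, 0.088, 0.055])

```text
time_s: 5.6
tcp_pos: [0.501, -0.0314, 0.0204]
ee_rot: [[0.064, 0.341, 0.938], [-0.025, 0.94, -0.34], [-0.998, -0.001, 0.069]]
wrist_force: [-1.7, 0.9, -1.5]
gripper_width: 0.627
```

Call:
move_arm(increments=[0, 0, 0, 0.0005, -0.0038, 0.0073, 0.055, 0, 0, 0, 0.001, -0.0076, 0.0147, 0.055, 0, 0, 0, 0.0015, -0.0114, 0.022, 0.055, 0, 0, 0, 0.0021, -0.0152, 0.0293, 0.055, 0, 0, 0, 0.0026, -0.019, 0.0366, 0.055, 0, 0, 0, 0.0031, -0.0228, 0.044, 0.055, 0, 0, 0, 0.0036, -0.0266, 0.0513, 0.055, 0, 0, 0, 0.0041, -0.0304, 0.0586, 0.055, 0, 0, 0, 0.0046, -0.0342, 0.0659, 0.055, 0, 0, 0, 0.0052, -0.038, 0.0733, 0.055, 0, 0, 0, 0.0057, -0.0418, 0.0806, 0.055, 0, 0, 0, 0.0062, -0.0456, 0.0879, 0.055])

```text
time_s: 6.6
tcp_pos: [0.5684, -0.1042, 0.0204]
ee_rot: [[0.064, 0.341, 0.938], [-0.025, 0.94, -0.34], [-0.998, -0.001, 0.069]]
wrist_force: [-1.3, 0.6, -1.6]
gripper_width: 0.633
```

```bash
cat >> h.py <<'E'
def look(tag):
    s=r.sense();print(s['time_s'],s['joints'].round(1),s['tcp_pos'],load()[0].round(4),s['wrist_force'].round(1))
    im=snap('top','top%s.png'%tag)
    a=cv2.resize(im[140:260,285:435,::-1],None,fx=5,fy=5,interpolation=cv2.INTER_CUBIC);cv2.imwrite('pics/crop%s.png'%tag,a)
    im=snap('side','side%s.png'%tag)
    a=cv2.resize(im[140:270,255:435,::-1],None,fx=4.4,fy=4.4,interpolation=cv2.INTER_CUBIC);cv2.imwrite('pics/crops%s.png'%tag,a)
E
python3 -c "
from h import *
look('5')"
```

```text
6.6 [   6.6   29.4  -24.3    3.4  -32.8 -119.3] [ 0.5684472  -0.10420841  0.02038883] [ 0.5675 -0.1042  0.021 ] [-1.3  0.6 -1.6]
```

View pics/crop5.png

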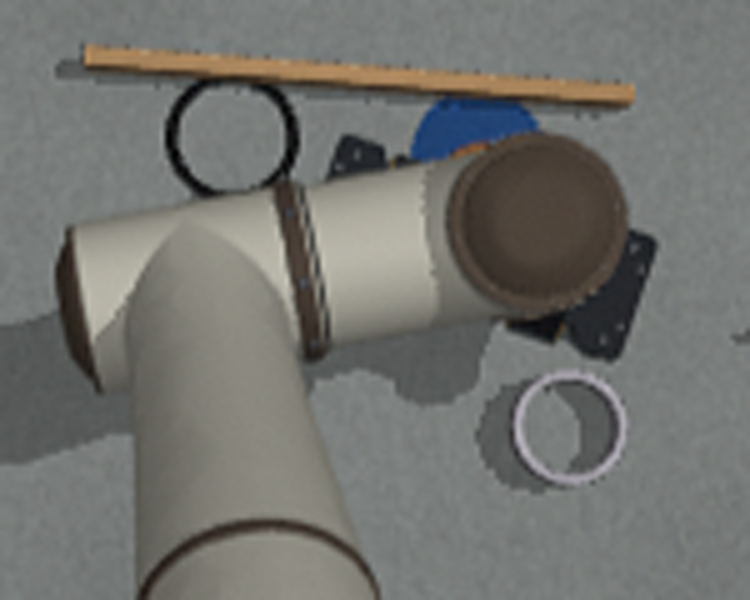

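View pics/crops5.png

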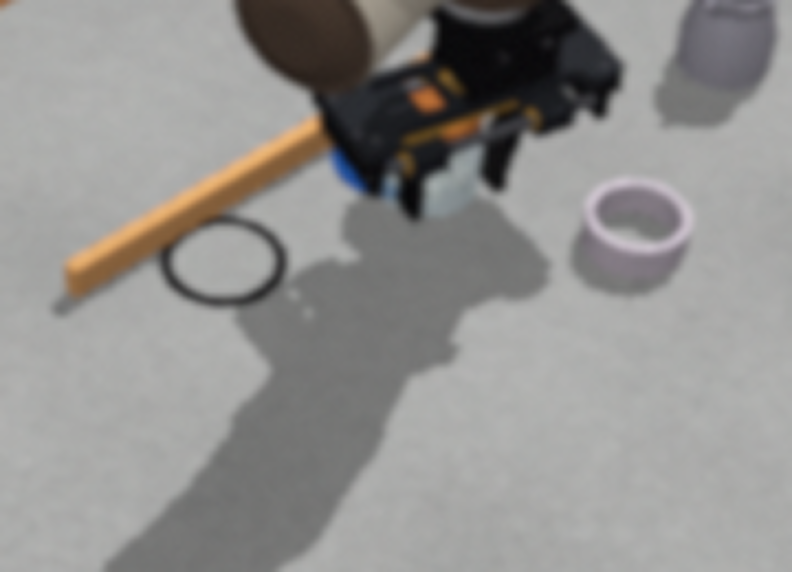

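```bash
python3 - <<'E'
from h import *
h=np.array([np.cos(np.radians(-20)),np.sin(np.radians(-20))])
T=np.array([*((BLU-.002*n_)-.0312*h),.021])
plan(T,-20,4,.055,8)
E
```

```text
0, -0, -0, 0.0003, 0.001, 0.004, 0.055,
0, -0, -0, 0.0006, 0.0021, 0.008, 0.055,
0, -0, -0, 0.0008, 0.0031, 0.012, 0.055,
0, -0, -0, 0.0011, 0.0041, 0.0159, 0.055,
0, -0, -0, 0.0014, 0.0051, 0.0199, 0.055,
0, -0, -0, 0.0017, 0.0062, 0.0239, 0.055,
0, -0, -0, 0.0019, 0.0072, 0.0279, 0.055,
0, -0, -0, 0.0022, 0.0082, 0.0319, 0.055,
hold 0
```

Call:
move_arm(increments=[0, 0, 0, 0.0003, 0.001, 0.004, 0.055, 0, 0, 0, 0.0006, 0.0021, 0.008, 0.055, 0, 0, 0, 0.0008, 0.0031, 0.012, 0.055, 0, 0, 0, 0.0011, 0.0041, 0.0159, 0.055, 0, 0, 0, 0.0014, 0.0051, 0.0199, 0.055, 0, 0, 0, 0.0017, 0.0062, 0.0239, 0.055, 0, 0, 0, 0.0019, 0.0072, 0.0279, 0.055, 0, 0, 0, 0.0022, 0.0082, 0.0319, 0.055, 0, 0, 0, 0.0022, 0.0082, 0.0319, 0.055])

```text
time_s: 7.45
tcp_pos: [0.6024, -0.1067, 0.0205]
ee_rot: [[0.067, 0.34, 0.938], [-0.025, 0.94, -0.339], [-0.997, -0.001, 0.071]]
wrist_force: [-1.5, 0.3, -0.6]
gripper_width: 0.632
```

```bash
python3 -c "
from h import *
look('6')
snap('wrist','w6.png')"
```

```text
7.45 [   6.    31.7  -19.3    3.1  -35.3 -118.4] [ 0.60235207 -0.10672081  0.02051773] [ 0.6004 -0.1075  0.021 ] [-1.5  0.3 -0.6]
```

View pics/crop6.png

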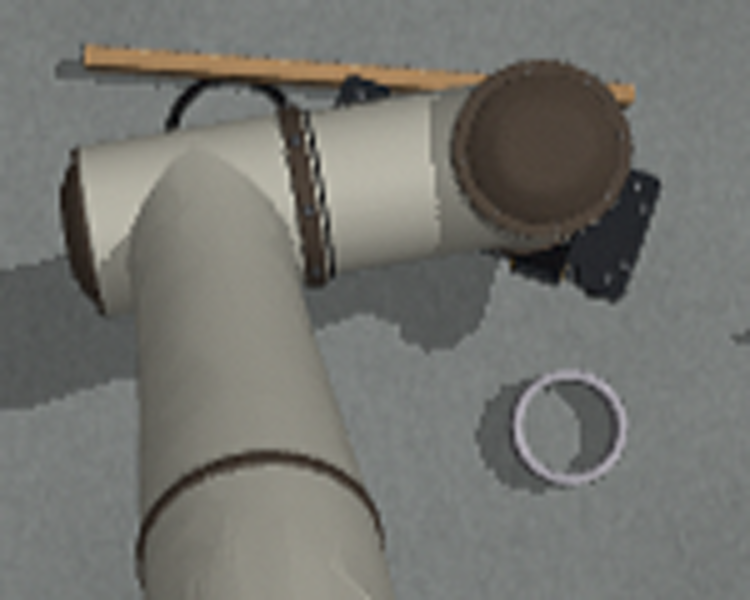

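View pics/crops6.png

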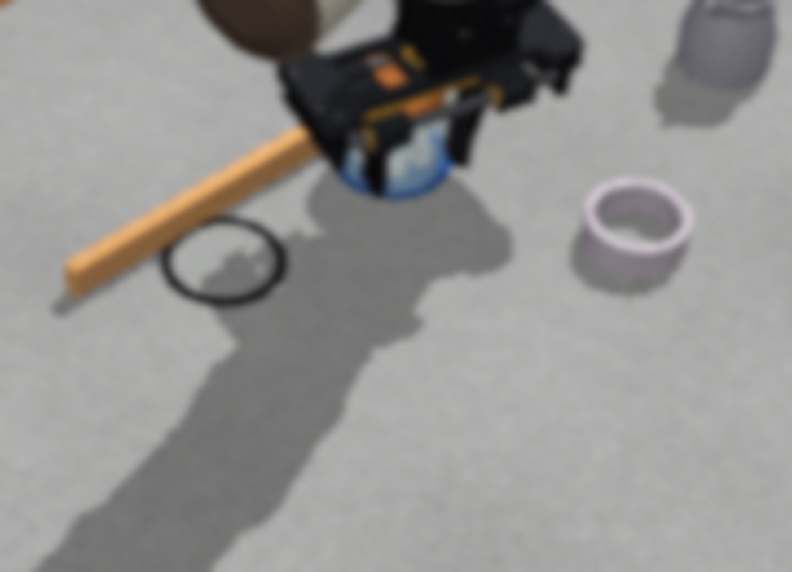

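View pics/w6.png

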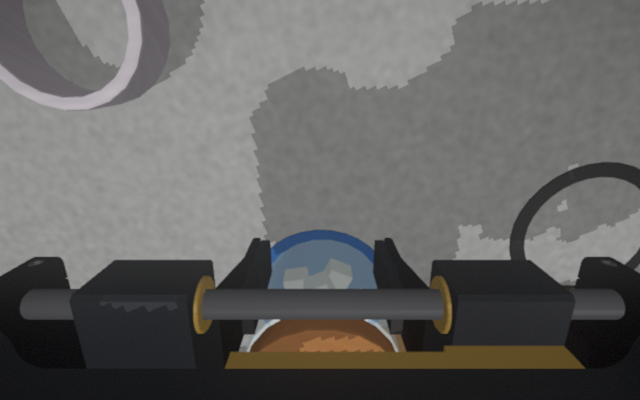

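Call:
move_arm(increments=[0, 0, 0, 0.0001, 0.0003, 0.001, 0.055, 0, 0, 0, 0.0001, 0.0005, 0.002, 0.055, 0, 0, 0, 0.0002, 0.0008, 0.003, 0.055, 0, 0, 0, 0.0002, 0.0008, 0.003, 0.055])

```text
time_s: 7.93
tcp_pos: [0.603, -0.107, 0.0203]
ee_rot: [[0.063, 0.341, 0.938], [-0.025, 0.94, -0.34], [-0.998, -0.002, 0.067]]
wrist_force: [-3.7, 1.4, 3.3]
gripper_width: 0.634
```

Call:
move_arm(increments=[0, 0, 0, 0.0001, 0.0003, 0.001, 0.055, 0, 0, 0, 0.0001, 0.0005, 0.002, 0.055, 0, 0, 0, 0.0001, 0.0005, 0.002, 0.055])

```text
time_s: 8.18
tcp_pos: [0.6043, -0.1073, 0.0202]
ee_rot: [[0.061, 0.341, 0.938], [-0.025, 0.94, -0.34], [-0.998, -0.002, 0.066]]
wrist_force: [-6.2, 3.1, 3.2]
gripper_width: 0.633
```

```bash
python3 - <<'E'
from h import *
s=r.sense();print(s['tcp_pos'],s['wrist_force'])
for i in range(4):
    r.capture('top');s=r.sense();print(s['tcp_pos'],s['wrist_force'])
E
```

```text
[ 0.60429069 -0.10729737  0.02017852] [-6.16342565  3.05879464  3.23151595]
[ 0.60426334 -0.10731674  0.0201847 ] [-6.12280465  2.98817056  3.79517552]
[ 0.60427274 -0.10728949  0.02016621] [-6.74047242  1.97103906  4.7046516 ]
[ 0.60424717 -0.10730877  0.02016417] [-6.36759425  1.272425    3.19024227]
[ 0.60427236 -0.10730294  0.02019258] [-5.25578363  2.37747539  4.56856707]
```

Call:
move_arm(increments=[0, 0, 0, 0, 0, -0.006, 0.055, 0, 0, 0, -0.001, 0, -0.02, 0.055, 0, 0, 0, -0.003, 0, -0.045, 0.055, 0, 0, 0, -0.03, 0, -0.052, 0.055, 0, 0, 0, -0.065, 0, -0.055, 0.055, 0, 0, 0, -0.1, 0, -0.055, 0.055, 0, 0, 0, -0.1, 0, -0.055, 0.055])

```text
time_s: 8.97
tcp_pos: [0.5538, -0.0855, 0.1244]
ee_rot: [[0.083, 0.338, 0.937], [-0.024, 0.941, -0.337], [-0.996, 0.005, 0.086]]
wrist_force: [0.5, 1.3, 1.1]
gripper_width: 0.627
```

```bash
python3 - <<'E'
from h import *
sync()
h=np.array([np.cos(np.radians(35)),np.sin(np.radians(35))])
q=RING-.045*h
plan([*q,.1],35,4,.055,12)
E
```

```text
-4.55, 0.08, 0.33, 0.0013, -0.012, -0.0074, 0.055,
-9.1, 0.17, 0.67, 0.0027, -0.024, -0.0149, 0.055,
-13.65, 0.25, 1, 0.004, -0.0359, -0.0223, 0.055,
-18.2, 0.34, 1.33, 0.0053, -0.0479, -0.0298, 0.055,
-22.75, 0.42, 1.66, 0.0067, -0.0599, -0.0372, 0.055,
-27.3, 0.51, 2, 0.008, -0.0719, -0.0446, 0.055,
-31.86, 0.59, 2.33, 0.0093, -0.0839, -0.0521, 0.055,
-36.41, 0.68, 2.66, 0.0107, -0.0958, -0.0595, 0.055,
-40.96, 0.76, 2.99, 0.012, -0.1078, -0.0669, 0.055,
-45.51, 0.85, 3.33, 0.0133, -0.1198, -0.0744, 0.055,
-50.06, 0.93, 3.66, 0.0147, -0.1318, -0.0818, 0.055,
-54.61, 1.02, 3.99, 0.016, -0.1438, -0.0893, 0.055,
hold 0
```

Call:
move_arm(increments=[-4.55, 0.08, 0.33, 0.0013, -0.012, -0.0074, 0.055, -9.1, 0.17, 0.67, 0.0027, -0.024, -0.0149, 0.055, -13.65, 0.25, 1, 0.004, -0.0359, -0.0223, 0.055, -18.2, 0.34, 1.33, 0.0053, -0.0479, -0.0298, 0.055, -22.75, 0.42, 1.66, 0.0067, -0.0599, -0.0372, 0.055, -27.3, 0.51, 2, 0.008, -0.0719, -0.0446, 0.055, -31.86, 0.59, 2.33, 0.0093, -0.0839, -0.0521, 0.055, -36.41, 0.68, 2.66, 0.0107, -0.0958, -0.0595, 0.055, -40.96, 0.76, 2.99, 0.012, -0.1078, -0.0669, 0.055, -45.51, 0.85, 3.33, 0.0133, -0.1198, -0.0744, 0.055, -50.06, 0.93, 3.66, 0.0147, -0.1318, -0.0818, 0.055, -54.61, 1.02, 3.99, 0.016, -0.1438, -0.0893, 0.055])

```text
time_s: 9.97
tcp_pos: [0.4174, -0.1921, 0.0949]
ee_rot: [[0.043, -0.575, 0.817], [0.039, 0.818, 0.573], [-0.998, 0.007, 0.058]]
wrist_force: [-0.1, -0.2, -0.4]
gripper_width: 0.635
```

```bash
python3 -c "
from h import *
look('7')
snap('wrist','w7.png')"
```

```text
9.9667 [ -6.1  14.6 -32.1  -3.8 -41.1 -46. ] [ 0.41741029 -0.19212991  0.09486488] [ 0.4228 -0.1911  0.1   ] [-0.1 -0.2 -0.4]
```

View pics/crop7.png

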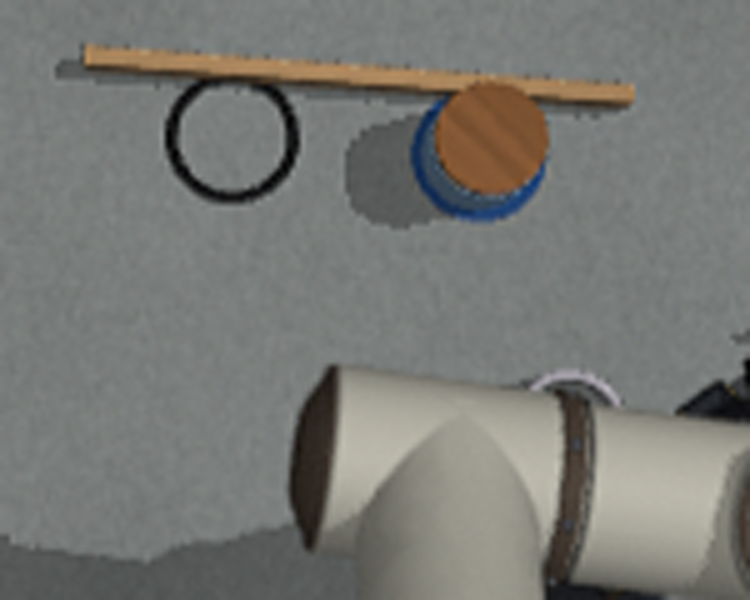

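View pics/crops7.png

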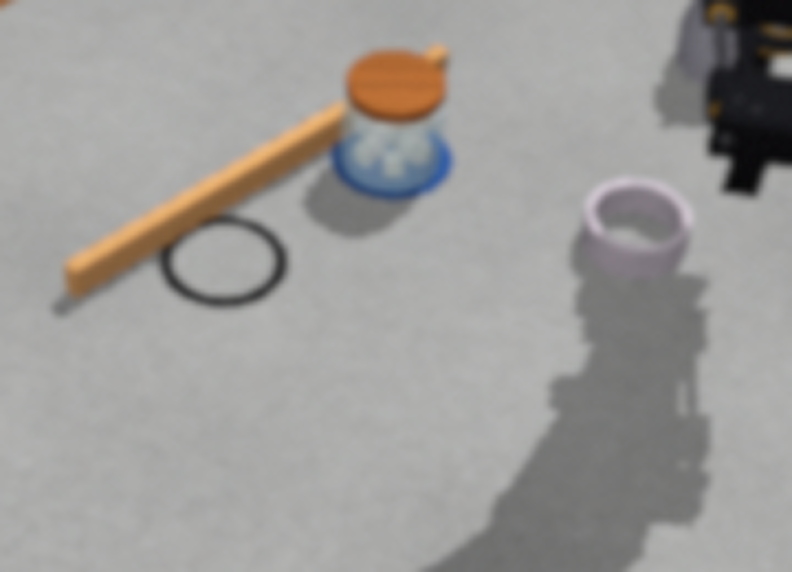

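View pics/w7.png

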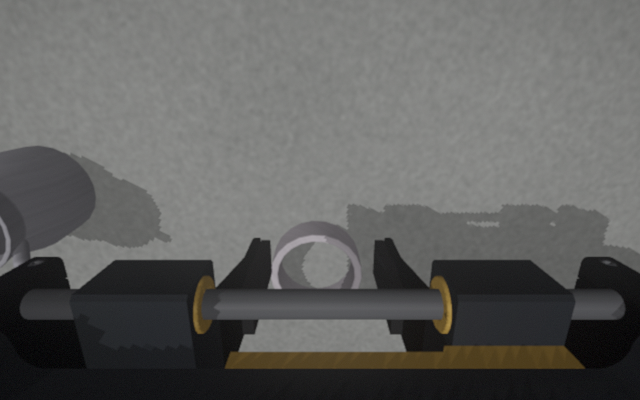

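```bash
python3 - <<'E'
from h import *
j=topc(492.5,138.5,.07)[:2];d=j-BLU;print(j,'n',d@n_,'t',d@t_)
s=r.sense();print(s['tcp_pos'],s['joints'].round(1))
# wrist ring top centre
print(wray(316,265,.026,s['tcp_pos'],s['ee_rot']))
E
```

```text
[ 0.63048291 -0.11736067] n -0.001301481579264421 t 0.0008184129288244371
[ 0.41704156 -0.19204724  0.09476255] [ -6.1  14.6 -32.2  -3.7 -41.1 -46.5]
[ 0.45545337 -0.17055871  0.026     ]
```

```bash
python3 - <<'E'
from h import *
sync()
h=np.array([np.cos(np.radians(35)),np.sin(np.radians(35))])
q=RING-.046*h
plan([*q,.017],35,4,.055,5)
plan([*(RING-.031*h+.02*h),.017],35,4,.055,8)
E
```

```text
-0.07, -0.15, -0.09, 0.0156, -0.0006, -0, 0.055,
-0.14, -0.3, -0.17, 0.0311, -0.0013, -0, 0.055,
-0.21, -0.45, -0.26, 0.0467, -0.0019, -0.0001, 0.055,
-0.28, -0.6, -0.34, 0.0623, -0.0025, -0.0001, 0.055,
-0.35, -0.76, -0.43, 0.0779, -0.0031, -0.0001, 0.055,
hold 0
-0, 0, 0, 0.0003, -0, 0.0044, 0.055,
-0, 0, 0, 0.0006, -0, 0.0087, 0.055,
-0, 0, 0, 0.0009, -0, 0.0131, 0.055,
-0, 0, 0, 0.0012, -0, 0.0175, 0.055,
-0, 0, 0, 0.0015, -0, 0.0218, 0.055,
-0, 0, 0, 0.0018, -0, 0.0262, 0.055,
-0, 0, 0, 0.0021, -0, 0.0305, 0.055,
-0, 0, 0, 0.0024, -0, 0.0349, 0.055,
hold 0
```

Call:
move_arm(increments=[-0.07, -0.15, -0.09, 0.0156, -0.0006, 0, 0.055, -0.14, -0.3, -0.17, 0.0311, -0.0013, 0, 0.055, -0.21, -0.45, -0.26, 0.0467, -0.0019, -0.0001, 0.055, -0.28, -0.6, -0.34, 0.0623, -0.0025, -0.0001, 0.055, -0.35, -0.76, -0.43, 0.0779, -0.0031, -0.0001, 0.055, -0.35, -0.76, -0.43, 0.0779, -0.0031, -0.0001, 0.055, -0.35, -0.76, -0.43, 0.0779, -0.0031, -0.0001, 0.055])

```text
time_s: 10.7
tcp_pos: [0.4218, -0.1907, 0.0164]
ee_rot: [[0.054, -0.576, 0.816], [0.041, 0.818, 0.574], [-0.998, 0.002, 0.068]]
wrist_force: [-0.1, 0.5, 0.4]
gripper_width: 0.635
```

```bash
python3 - <<'E'
from h import *
s=r.sense();print(s['tcp_pos'],s['joints'].round(1),RING-s['tcp_pos'][:2])
d=RING-s['tcp_pos'][:2];h=s['ee_rot'][:2,2]/np.linalg.norm(s['ee_rot'][:2,2]);print(d@h,d@s['ee_rot'][:2,1])
snap('wrist','w8.png')
E
```

```text
[ 0.42175694 -0.19067781  0.01640328] [ -6.   22.7 -35.9  -5.5 -28.7 -44.1] [0.03794306 0.02537781]
0.045634677799631936 -0.0010951841425766405
```

View pics/w8.png

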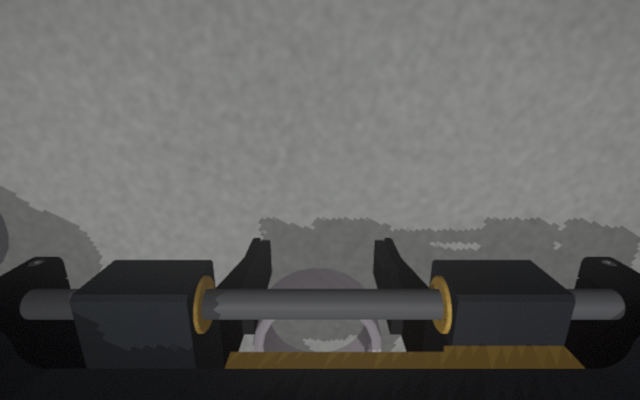

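```bash
python3 - <<'E'
from h import *
hh=lambda a:np.array([np.cos(np.radians(a)),np.sin(np.radians(a))])
C=RING+.02*hh(35);S=BLK-.04*n_
m=C+(S-C)*.5
plan([*(m-.031*hh(35)),.017],35,4,.055,12)
plan([*(S-.031*hh(22)),.017],22,4,.055,12)
E
```

```text
-0, 0, 0, 0.0006, 0.0034, 0.009, 0.055,
-0, 0, 0, 0.0013, 0.0069, 0.0181, 0.055,
-0, 0, 0, 0.0019, 0.0103, 0.0271, 0.055,
-0, 0, 0, 0.0025, 0.0138, 0.0361, 0.055,
-0, 0, 0, 0.0032, 0.0172, 0.0452, 0.055,
-0, 0, 0, 0.0038, 0.0206, 0.0542, 0.055,
-0, 0, 0, 0.0044, 0.0241, 0.0632, 0.055,
-0, 0, 0, 0.0051, 0.0275, 0.0723, 0.055,
-0, 0, 0, 0.0057, 0.031, 0.0813, 0.055,
-0, 0, 0, 0.0063, 0.0344, 0.0903, 0.055,
-0, 0, 0, 0.007, 0.0378, 0.0994, 0.055,
-0, 0, 0, 0.0076, 0.0413, 0.1084, 0.055,
hold 0
1.08, 0, -0.08, 0.0006, 0.004, 0.0091, 0.055,
2.16, 0, -0.15, 0.0013, 0.008, 0.0182, 0.055,
3.24, 0, -0.23, 0.0019, 0.0121, 0.0273, 0.055,
4.32, 0, -0.3, 0.0025, 0.0161, 0.0364, 0.055,
5.4, 0, -0.38, 0.0032, 0.0201, 0.0455, 0.055,
6.48, 0, -0.45, 0.0038, 0.0241, 0.0546, 0.055,
7.56, 0, -0.53, 0.0045, 0.0282, 0.0637, 0.055,
8.65, 0, -0.6, 0.0051, 0.0322, 0.0728, 0.055,
9.73, 0, -0.68, 0.0057, 0.0362, 0.0819, 0.055,
10.81, 0, -0.76, 0.0064, 0.0402, 0.091, 0.055,
11.89, 0, -0.83, 0.007, 0.0443, 0.1001, 0.055,
12.97, 0, -0.91, 0.0076, 0.0483, 0.1092, 0.055,
hold 0
```

Call:
move_arm(increments=[0, 0, 0, 0.0003, 0, 0.0044, 0.055, 0, 0, 0, 0.0006, 0, 0.0087, 0.055, 0, 0, 0, 0.0009, 0, 0.0131, 0.055, 0, 0, 0, 0.0012, 0, 0.0175, 0.055, 0, 0, 0, 0.0015, 0, 0.0218, 0.055, 0, 0, 0, 0.0018, 0, 0.0262, 0.055, 0, 0, 0, 0.0021, 0, 0.0305, 0.055, 0, 0, 0, 0.0024, 0, 0.0349, 0.055])

```text
time_s: 11.42
tcp_pos: [0.4495, -0.1704, 0.0166]
ee_rot: [[0.053, -0.576, 0.816], [0.041, 0.818, 0.574], [-0.998, 0.003, 0.067]]
wrist_force: [-1.4, -1.1, 0.8]
gripper_width: 0.635
```

Call:
move_arm(increments=[0, 0, 0, 0.0006, 0.0034, 0.009, 0.055, 0, 0, 0, 0.0013, 0.0069, 0.0181, 0.055, 0, 0, 0, 0.0019, 0.0103, 0.0271, 0.055, 0, 0, 0, 0.0025, 0.0138, 0.0361, 0.055, 0, 0, 0, 0.0032, 0.0172, 0.0452, 0.055, 0, 0, 0, 0.0038, 0.0206, 0.0542, 0.055, 0, 0, 0, 0.0044, 0.0241, 0.0632, 0.055, 0, 0, 0, 0.0051, 0.0275, 0.0723, 0.055, 0, 0, 0, 0.0057, 0.031, 0.0813, 0.055, 0, 0, 0, 0.0063, 0.0344, 0.0903, 0.055, 0, 0, 0, 0.007, 0.0378, 0.0994, 0.055, 0, 0, 0, 0.0076, 0.0413, 0.1084, 0.055])

```text
time_s: 12.42
tcp_pos: [0.5151, -0.0736, 0.0165]
ee_rot: [[0.054, -0.576, 0.816], [0.041, 0.818, 0.574], [-0.998, 0.002, 0.068]]
wrist_force: [-1.5, -1.6, 1.2]
gripper_width: 0.635
```

```bash
python3 -c "
from h import *
look('9')
snap('wrist','w9.png')"
```

```text
12.4167 [  8.6  26.2 -29.2  -3.6 -31.2 -60.4] [ 0.51505558 -0.07361541  0.01648254] [0.5779 0.0269 0.017 ] [-1.5 -1.6  1.2]
```

View pics/w9.png

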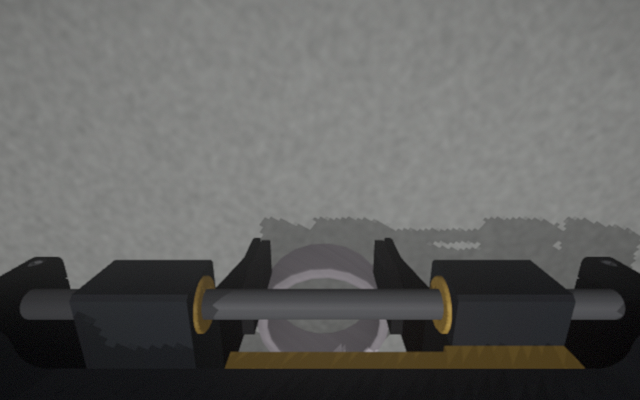

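View pics/crops9.png

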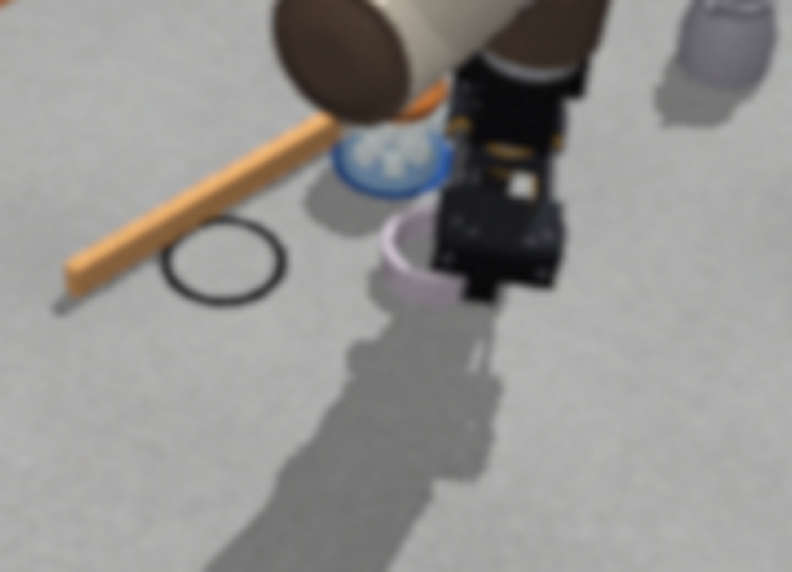

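Call:
move_arm(increments=[1.08, 0, -0.08, 0.0006, 0.004, 0.0091, 0.055, 2.16, 0, -0.15, 0.0013, 0.008, 0.0182, 0.055, 3.24, 0, -0.23, 0.0019, 0.0121, 0.0273, 0.055, 4.32, 0, -0.3, 0.0025, 0.0161, 0.0364, 0.055, 5.4, 0, -0.38, 0.0032, 0.0201, 0.0455, 0.055, 6.48, 0, -0.45, 0.0038, 0.0241, 0.0546, 0.055, 7.56, 0, -0.53, 0.0045, 0.0282, 0.0637, 0.055, 8.65, 0, -0.6, 0.0051, 0.0322, 0.0728, 0.055, 9.73, 0, -0.68, 0.0057, 0.0362, 0.0819, 0.055, 10.81, 0, -0.76, 0.0064, 0.0402, 0.091, 0.055, 11.89, 0, -0.83, 0.007, 0.0443, 0.1001, 0.055, 12.97, 0, -0.91, 0.0076, 0.0483, 0.1092, 0.055])

```text
time_s: 13.57
tcp_pos: [0.5759, 0.028, 0.0162]
ee_rot: [[0.061, -0.375, 0.925], [0.027, 0.927, 0.374], [-0.998, 0.002, 0.066]]
wrist_force: [-0.5, -0.1, -0.3]
gripper_width: 0.637
```

```bash
python3 -c "
from h import *
look('10')
snap('wrist','w10.png')"
```

```text
13.5667 [ 18.7  29.8 -22.9  -0.6 -33.5 -86.1] [0.57588058 0.02799958 0.01617092] [0.5779 0.0269 0.017 ] [-0.5 -0.1 -0.3]
```

View pics/w10.png

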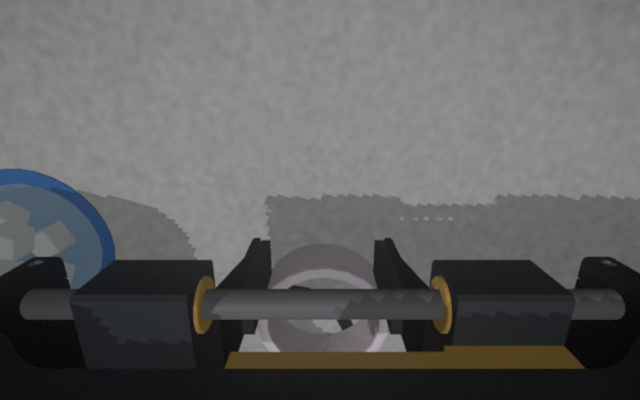

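View pics/crops10.png

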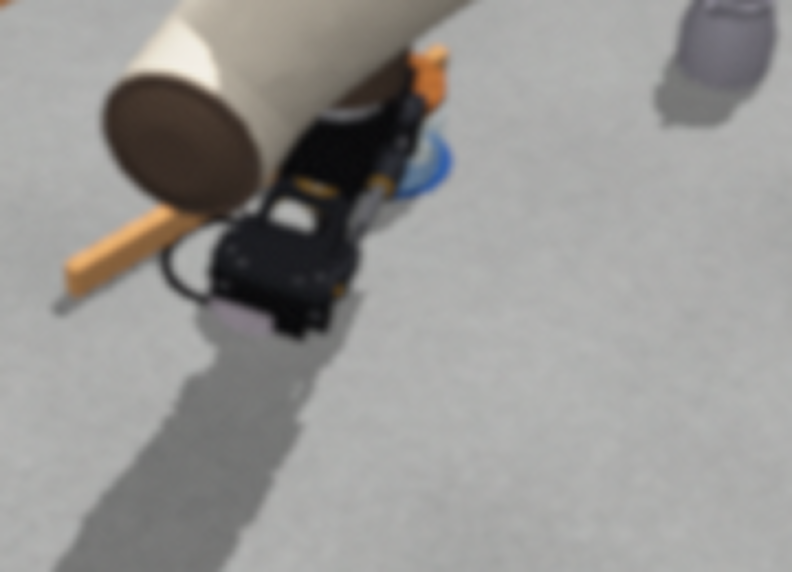

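View pics/crop10.png

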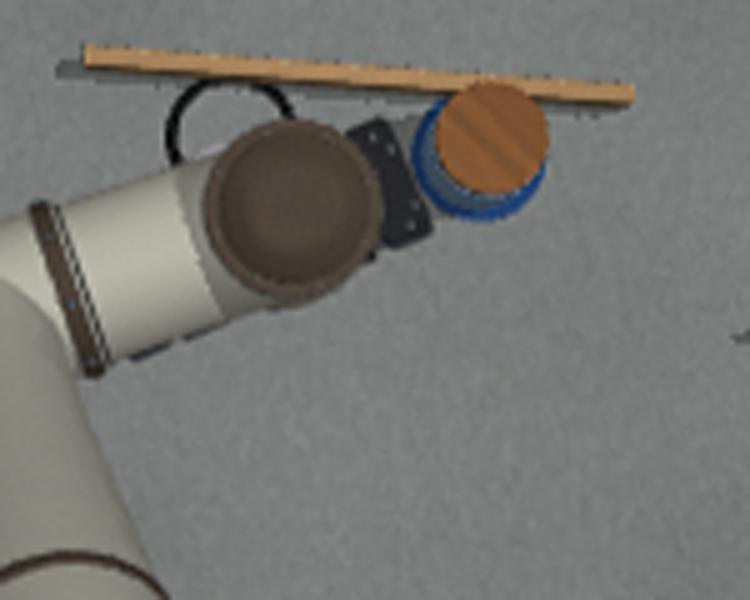

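```bash
python3 - <<'E'
from h import *
sync()
hh=lambda a:np.array([np.cos(np.radians(a)),np.sin(np.radians(a))])
C=np.array([.6046,.0396])
plan([*(C-.038*hh(-5.5)),.0165],-5.5,4,.055,4)
plan([*(C-.031*hh(-5.5)+.020*n_-.0005*t_),.0165],-5.5,4,.055,6)
E
```

```text
6.9, -0.04, -0.5, -0.0001, 0.0044, -0.0008, 0.055,
13.81, -0.08, -1.01, -0.0002, 0.0087, -0.0016, 0.055,
20.71, -0.12, -1.51, -0.0004, 0.0131, -0.0023, 0.055,
27.62, -0.16, -2.02, -0.0005, 0.0174, -0.0031, 0.055,
hold 0
-0, 0, 0, 0.0003, -0.0001, 0.0045, 0.055,
-0, 0, 0, 0.0006, -0.0002, 0.009, 0.055,
-0, 0, 0, 0.001, -0.0002, 0.0135, 0.055,
-0, 0, 0, 0.0013, -0.0003, 0.0179, 0.055,
-0, 0, 0, 0.0016, -0.0004, 0.0224, 0.055,
-0, 0, 0, 0.0019, -0.0005, 0.0269, 0.055,
hold 0
```

Retreat 7 mm first, rotate about the ring, then re‑advance.

Call:
move_arm(increments=[0, 0, 0, 0, 0, -0.007, 0.055, 6.9, -0.04, -0.5, 0, 0.0044, -0.0065, 0.055, 13.81, -0.08, -1.01, -0.0002, 0.0087, -0.0055, 0.055, 20.71, -0.12, -1.51, -0.0004, 0.0131, -0.0045, 0.055, 27.62, -0.16, -2.02, -0.0005, 0.0174, -0.0031, 0.055, 27.62, -0.16, -2.02, -0.0005, 0.0174, -0.0031, 0.055, 27.62, -0.16, -2.02, -0.0005, 0.0174, -0.0031, 0.055])

```text
time_s: 14.3
tcp_pos: [0.566, 0.0425, 0.0167]
ee_rot: [[0.069, 0.094, 0.993], [-0.007, 0.996, -0.093], [-0.998, -0.0, 0.069]]
wrist_force: [0.5, -0.7, -0.8]
gripper_width: 0.631
```

```bash
python3 -c "
from h import *
s=r.sense();print(s['tcp_pos'],s['wrist_force'],np.array([.6046,.0396])-.038*n_)
snap('wrist','w11.png')"
```

```text
[0.56602145 0.04253202 0.01668125] [ 0.54145213 -0.67695896 -0.80289275] [0.5667748 0.0432404]
```

View pics/w11.png

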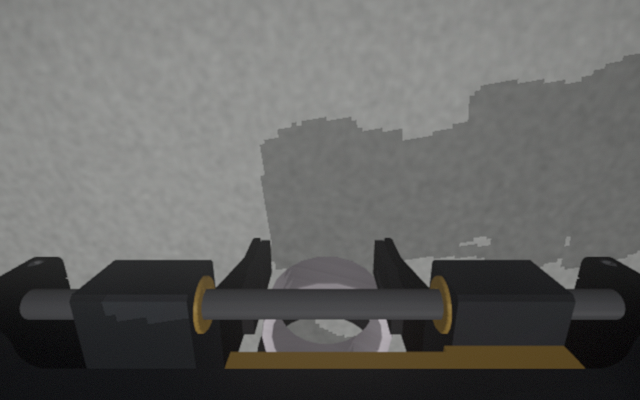

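Call:
move_arm(increments=[0, 0, 0, 0.0003, 0, 0.005, 0.055, 0, 0, 0, 0.0007, 0, 0.01, 0.055, 0, 0, 0, 0.001, 0, 0.015, 0.055, 0, 0, 0, 0.0014, 0, 0.02, 0.055, 0, 0, 0, 0.0017, 0, 0.025, 0.055, 0, 0, 0, 0.0021, 0, 0.03, 0.055, 0, 0, 0, 0.0024, 0, 0.035, 0.055, 0, 0, 0, 0.0028, 0, 0.04, 0.055, 0, 0, 0, 0.0031, 0, 0.044, 0.055, 0, 0, 0, 0.0033, 0, 0.047, 0.055, 0, 0, 0, 0.0033, 0, 0.047, 0.055])

```text
time_s: 15.27
tcp_pos: [0.6146, 0.0385, 0.0167]
ee_rot: [[0.07, 0.097, 0.993], [-0.007, 0.995, -0.096], [-0.997, -0.0, 0.071]]
wrist_force: [0.1, -1.1, 0.9]
gripper_width: 0.633
```

```bash
python3 -c "
from h import *
look('12');snap('wrist','w12.png')
s=r.sense();d=BLK-s['tcp_pos'][:2];print('n',d@n_,'t',d@t_)"
```

```text
15.2667 [  19.5   32.3  -18.8    3.   -35.2 -117.4] [0.61460275 0.03854797 0.01673784] [0.5936 0.0402 0.0165] [ 0.1 -1.1  0.9]
n 0.032863409091005893 t -0.0007209505250227693
```

View pics/w12.png

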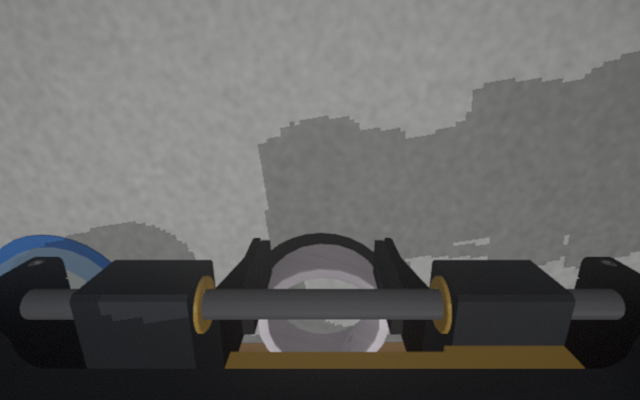

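View pics/crop12.png

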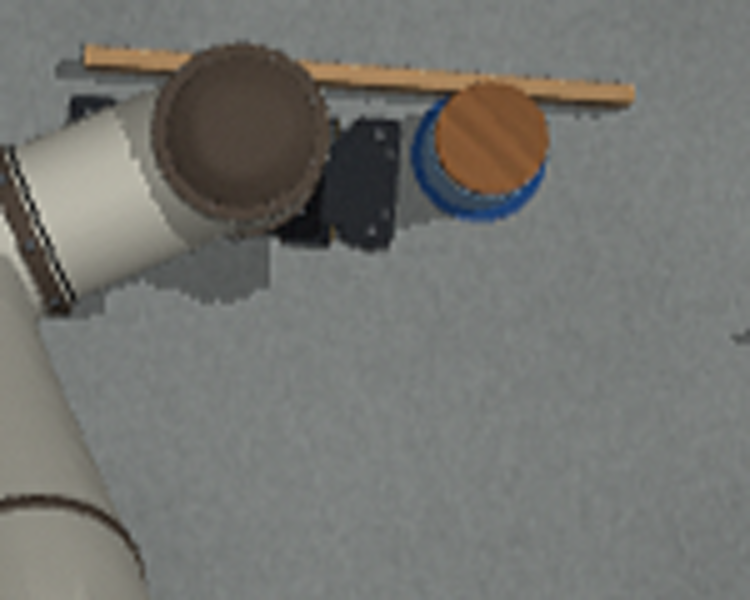

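Call:
move_arm(increments=[0, 0, 0, 0.0001, 0, 0.001, 0.055, 0, 0, 0, 0.0001, 0, 0.002, 0.055, 0, 0, 0, 0.0002, 0, 0.003, 0.055, 0, 0, 0, 0.0002, 0, 0.003, 0.055])

```text
time_s: 15.75
tcp_pos: [0.6157, 0.0382, 0.0166]
ee_rot: [[0.067, 0.097, 0.993], [-0.007, 0.995, -0.096], [-0.998, -0.001, 0.068]]
wrist_force: [-2.9, 1.8, 2.8]
gripper_width: 0.635
```

Call:
move_arm(increments=[0, 0, 0, 0.0001, 0, 0.001, 0.055, 0, 0, 0, 0.0001, 0, 0.002, 0.055, 0, 0, 0, 0.0002, 0, 0.003, 0.055, 0, 0, 0, 0.0002, 0, 0.003, 0.055])

```text
time_s: 16.08
tcp_pos: [0.6162, 0.0379, 0.0163]
ee_rot: [[0.062, 0.097, 0.993], [-0.008, 0.995, -0.096], [-0.998, -0.002, 0.063]]
wrist_force: [-9.3, 3.8, 6.3]
gripper_width: 0.633
```

Call:
move_arm(increments=[0, 0, 0, 0, 0, -0.006, 0.055, 0, 0, 0, -0.001, 0, -0.018, 0.055, 0, 0, 0, -0.003, 0, -0.04, 0.055, 0, 0, 0, -0.006, 0, -0.07, 0.055, 0, 0, 0, -0.03, 0, -0.1, 0.055, 0, 0, 0, -0.065, 0, -0.12, 0.055, 0, 0, 0, -0.1, 0, -0.14, 0.055, 0, 0, 0, -0.13, 0, -0.16, 0.055, 0, 0, 0, -0.14, 0, -0.17, 0.055, 0, 0, 0, -0.14, 0, -0.17, 0.055])

```text
time_s: 16.92
tcp_pos: [0.4415, 0.0561, 0.1479]
ee_rot: [[0.077, 0.095, 0.992], [-0.003, 0.995, -0.095], [-0.997, 0.004, 0.077]]
wrist_force: [0.9, -0.4, -0.8]
gripper_width: 0.633
```

```bash
python3 -c "
from h import *
look('13')"
```

```text
16.9167 [  29.9    7.3  -34.8    3.4  -44.3 -127.8] [0.44151654 0.05610239 0.14789231] [0.5936 0.0402 0.0165] [ 0.9 -0.4 -0.8]
```

View pics/crop13.png

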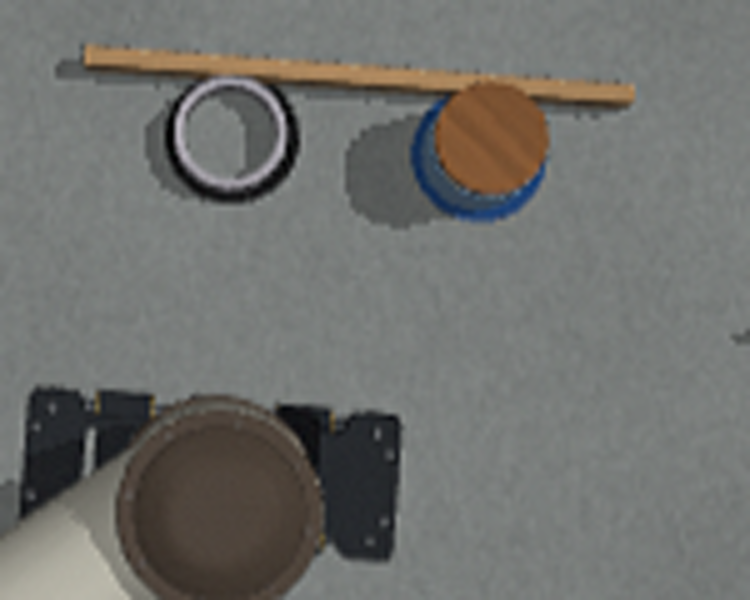

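View pics/crops13.png

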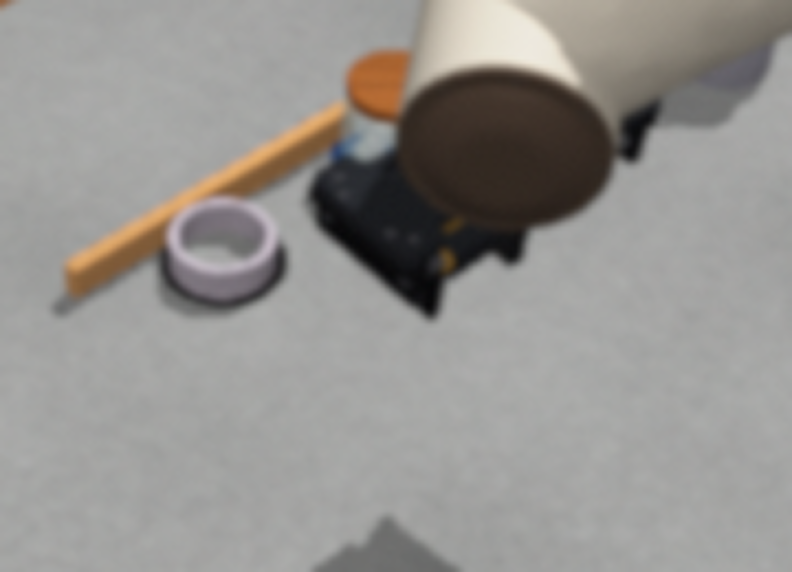

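View pics/top13.png

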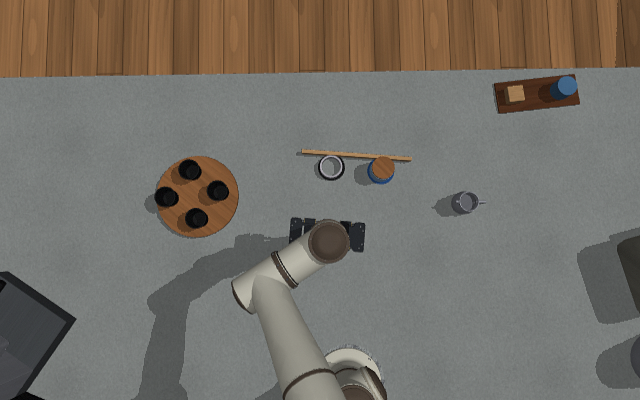

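```bash
python3 - <<'E'
from h import *
g=topc(230.5,133.5,.026)[:2];d=g-BLK;print('ring n',d@n_,'t',d@t_)
j=topc(492.5,138.5,.07)[:2];d=j-BLU;print('jar n',d@n_,'t',d@t_)
a=cv2.imread('pics/top0.png').astype(int);b=cv2.imread('pics/top13.png').astype(int)
D=np.abs(a-b).max(2);print('cups',(D[150:245,150:245]>25).sum(),'pitcher',(D[185:225,430:490]>25).sum())
E
```

```text
ring n -0.003118905815527435 t 0.0016816396506105107
jar n -0.001301481579264421 t 0.0008184129288244371
cups 97 pitcher 0
```

```bash
python3 - <<'E'
from h import *
a=cv2.imread('pics/top0.png');b=cv2.imread('pics/top13.png')
D=np.abs(a.astype(int)-b).max(2)[150:245,150:245]>25
ys,xs=np.nonzero(D);print(xs.min()+150,xs.max()+150,ys.min()+150,ys.max()+150)
f=lambda i:cv2.resize(i[148:188,312:352],None,fx=10,fy=10,interpolation=cv2.INTER_CUBIC)
o=np.hstack([f(a),f(b)])
# predicted outlines: spot r=42 at BLK+3mm corrections ; ring r=35 top
for k,(c,R,z,col) in enumerate([(BLK-.003*n_,.042,0,(0,255,0)),(BLK-.003*n_,.035,.026,(0,0,255))]):
    pts=[proj('top',[c[0]+R*np.cos(t),c[1]+R*np.sin(t),z]) for t in np.linspace(0,6.283,60)]
    P=np.array([[(u-312+.5)*10-.5+400,(v-148+.5)*10-.5] for u,v in pts]).astype(np.int32)
    cv2.polylines(o,[P],True,col,1)
    if k==0: cv2.polylines(o,[P-[400,0]],True,col,1)
cv2.imwrite('pics/cmp.png',o)
E
```

```text
234 244 234 244
```

View pics/cmp.png

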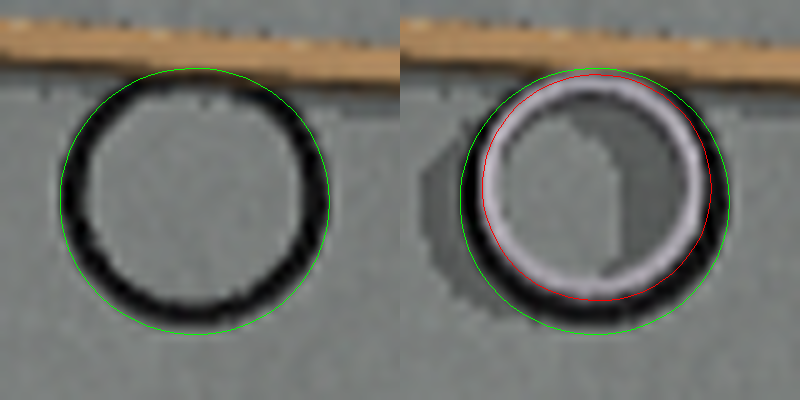

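```bash
python3 - <<'E'
from h import *
sync()
plan([.699,-.048,.15],-5.5,0,.055,12)
E
```

```text
-0, 0.35, -0.01, 0.0012, -0.0065, 0.0221, 0.055,
-0, 0.69, -0.01, 0.0024, -0.0131, 0.0443, 0.055,
-0, 1.04, -0.02, 0.0036, -0.0196, 0.0664, 0.055,
-0.01, 1.39, -0.03, 0.0048, -0.0262, 0.0885, 0.055,
-0.01, 1.73, -0.03, 0.006, -0.0327, 0.1107, 0.055,
-0.01, 2.08, -0.04, 0.0071, -0.0393, 0.1328, 0.055,
-0.01, 2.42, -0.05, 0.0083, -0.0458, 0.1549, 0.055,
-0.01, 2.77, -0.06, 0.0095, -0.0523, 0.1771, 0.055,
-0.01, 3.12, -0.06, 0.0107, -0.0589, 0.1992, 0.055,
-0.01, 3.46, -0.07, 0.0119, -0.0654, 0.2213, 0.055,
-0.01, 3.81, -0.08, 0.0131, -0.072, 0.2434, 0.055,
-0.02, 4.16, -0.08, 0.0143, -0.0785, 0.2656, 0.055,
hold 0
```

Call:
move_arm(increments=[0, 0.35, 0, 0.0012, -0.0065, 0.0221, 0.055, 0, 0.69, 0, 0.0024, -0.0131, 0.0443, 0.055, 0, 1.04, 0, 0.0036, -0.0196, 0.0664, 0.055, 0, 1.39, 0, 0.0048, -0.0262, 0.0885, 0.055, 0, 1.73, 0, 0.006, -0.0327, 0.1107, 0.055, 0, 2.08, 0, 0.0071, -0.0393, 0.1328, 0.055, 0, 2.42, 0, 0.0083, -0.0458, 0.1549, 0.055, 0, 2.77, 0, 0.0095, -0.0523, 0.1771, 0.055, 0, 3.12, 0, 0.0107, -0.0589, 0.1992, 0.055, 0, 3.81, 0, 0.0131, -0.072, 0.2434, 0.055, 0, 4.16, 0, 0.0143, -0.0785, 0.2656, 0.055, 0, 4.16, 0, 0.0143, -0.0785, 0.2656, 0.055])

```text
time_s: 18.02
tcp_pos: [0.7028, -0.0515, 0.144]
ee_rot: [[-0.004, 0.1, 0.995], [-0.002, 0.995, -0.1], [-1.0, -0.002, -0.004]]
wrist_force: [0.9, 0.0, 0.1]
gripper_width: 0.628
```

```bash
python3 -c "
from h import *
s=r.sense();print(s['tcp_pos'],s['ee_rot'].round(3),s['time_s']);np.savez('w14',p=s['tcp_pos'],R=s['ee_rot'])
im=snap('wrist','w14.png')"
```

```text
[ 0.70284269 -0.05154122  0.14402342] [[-0.004  0.1    0.995]
 [-0.002  0.995 -0.1  ]
 [-1.    -0.002 -0.004]] 18.0167
```

View pics/w14.png

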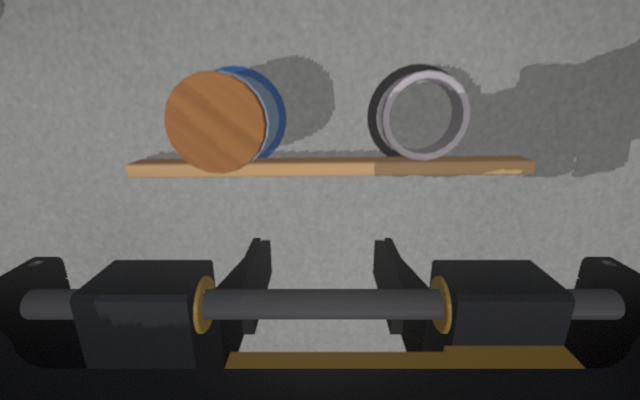

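```bash
python3 - <<'E'
from h import *
im=cv2.imread('pics/w14.png')
cv2.imwrite('pics/z1.png',cv2.resize(im[60:180,355:485],None,fx=5,fy=5,interpolation=cv2.INTER_CUBIC))
cv2.imwrite('pics/z2.png',cv2.resize(im[60:180,155:295],None,fx=5,fy=5,interpolation=cv2.INTER_CUBIC))
E
```

```text
(no output)
```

View pics/z1.png

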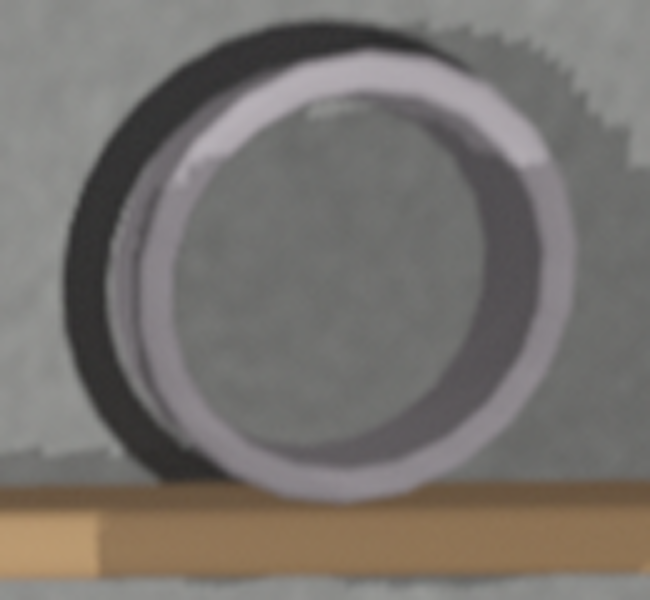

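View pics/z2.png

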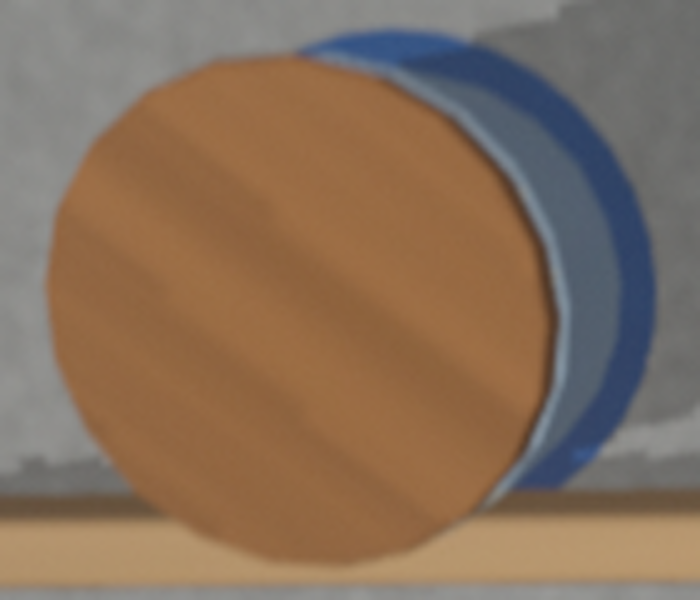

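```bash
cat >> h.py <<'E'
def wproj(p,pos,R):
    c=r.calibration('wrist');T=c['tool_from_camera'];q=T[:3,:3].T@(R.T@(np.array(p)-pos)-T[:3,3]);return np.array([c['cx']+c['fx']*q[0]/q[2],c['cy']+c['fy']*q[1]/q[2]])
from scipy.optimize import least_squares
def fitc(pts,Rr,z,pos,R,off,f=5):
    W=np.array([wray(off[0]+(x+.5)/f-.5,off[1]+(y+.5)/f-.5,z,pos,R)[:2] for x,y in pts])
    s=least_squares(lambda c:np.hypot(*(W-c).T)-Rr,W.mean(0));return s.x,(s.fun*1000).round(1)
E
python3 - <<'E'
from h import *
d=np.load('w14.npz');p,R=d['p'],d['R'];o1=(355,60);o2=(155,60)
spot,e=fitc([(64,275),(75,200),(130,100),(200,50),(310,20),(420,42),(95,390),(150,475)],.042,0,p,R,o1);print('blk',spot,e)
ring,e=fitc([(141,280),(576,250),(380,50),(260,80),(500,115),(350,503),(450,478),(240,470),(555,350)],.035,.026,p,R,o1);print('ring',ring,e)
blu,e=fitc([(655,290),(645,225),(600,135),(500,55),(390,30),(635,390),(560,485)],.042,0,p,R,o2);print('blu',blu,e)
lid,e=fitc([(47,280),(60,200),(150,98),(225,58),(300,55),(450,115),(550,290),(340,565),(230,545),(150,490),(85,410),(545,370)],.035,.07,p,R,o2);print('lid35',lid,e)
base,e=fitc([(620,260),(600,190),(560,140),(500,95),(610,350)],.035,0,p,R,o2);print('base',base,e)
A=[];
for (x,y),o in [((20,511),o1),((620,508),o1),((20,518),o2),((640,514),o2)]: A.append(wray(o[0]+(x+.5)/5-.5,o[1]+(y+.5)/5-.5,.026,p,R)[:2])
A=np.array(A);k=np.polyfit(A[:,1],A[:,0],1);print('rail slope',k[0])
B=[]
for (x,y),o in [((20,487),o1),((620,483),o1),((20,495),o2),((650,490),o2)]: B.append(wray(o[0]+(x+.5)/5-.5,o[1]+(y+.5)/5-.5,0,p,R)[:2])
B=np.array(B);kb=np.polyfit(B[:,1],B[:,0],1);print('bottom slope',kb[0])
n=np.array([1,-k[0]])/np.hypot(1,k[0]);t=np.array([-n[1],n[0]])
for nm,c in dict(spot=spot,ring=ring,blu=blu,lid=lid,base=base).items():
    print(nm,'to rail top',(c-[k[1],0])@n,'bottom',(c-[kb[1],0])@n)
print('ring-spot n,t',(ring-spot)@n,(ring-spot)@t,'lid-blu',(lid-blu)@n,(lid-blu)@t,'base-blu',(base-blu)@n,(base-blu)@t)
E
```

```text
blk [0.64559108 0.03505156] [-0.3  0.3  1.   0.1 -0.5 -0.8 -1.6  0.5]
ring [0.64564083 0.03591124] [-1.2 -0.2  0.1  0.3 -2.4 -0.4  0.6 -1.8 -0.6]
blu [ 0.63213365 -0.11905847] [ 0.1  0.1  0.1 -0.2 -0.2 -0.2 -0.2]
lid35 [ 0.63211347 -0.11605235] [-0.6 -0.4 -1.8 -1.2 -1.5 -1.5 -2.  -1.8 -1.7 -2.2 -1.6 -2.9]
base [ 0.63137646 -0.11770755] [ 0.2  0.6 -0.2 -0.4 -0.5]
rail slope 0.09329611070170053
bottom slope 0.09213531810738312
spot to rail top -0.035586844059599845 bottom -0.03630159167731828
ring to rail top -0.035617173191813095 bottom -0.03633192080953152
blu to rail top -0.03467039085748678 bottom -0.03538513847520521
lid to rail top -0.034969727084001895 bottom -0.035684474701720315
base to rail top -0.03554980011243882 bottom -0.036264547730157255
ring-spot n,t -3.032913221324527e-05 0.0008605770211701973 lid-blu -0.0002993362265151119 0.002991243385012319 base-blu -0.0008794092549520472 0.0012747438309713606
```

Call:
move_arm(increments=[0, 0, 0, -0.03, 0, 0, 0.055, 0, 0, 0, -0.06, 0, -0.02, 0.055, 0, 0, 0, -0.08, 0, -0.05, 0.055, 0, 0, 0, -0.09, 0, -0.08, 0.055, 0, 0, 0, -0.1, 0, -0.12, 0.055, 0, 0, 0, -0.1, 0, -0.15, 0.055, 0, 0, 0, -0.1, 0, -0.18, 0.055, 0, 0, 0, -0.1, 0, -0.2, 0.055, 0, 0, 0, -0.1, 0, -0.2, 0.055, 0, 0, 0, -0.1, 0, -0.2, 0.055, 0, 0, 0, -0.1, 0, -0.2, 0.055])

```text
time_s: 18.98
tcp_pos: [0.4998, -0.0291, 0.2489]
ee_rot: [[-0.003, 0.096, 0.995], [-0.0, 0.995, -0.096], [-1.0, -0.001, -0.003]]
wrist_force: [-0.3, 0.7, 0.3]
gripper_width: 0.631
```

```bash
python3 -c "
from h import *
look('15')
a=cv2.imread('pics/top13.png').astype(int);b=cv2.imread('pics/top15.png').astype(int)
D=np.abs(a-b).max(2);print((D[150:190,290:420]>25).sum(),(D[150:230,150:232]>25).sum(),(D[185:225,430:490]>25).sum())
print(r.finish_job())"
```

```text
18.9833 [  15.3    9.2  -14.8   -0.   -66.3 -110.8] [ 0.4998325  -0.02913846  0.24885848] [ 0.699 -0.048  0.15 ] [-0.3  0.7  0.3]
713 13 0
the job is handed in; nothing more can be done
None
```

View pics/top15.png

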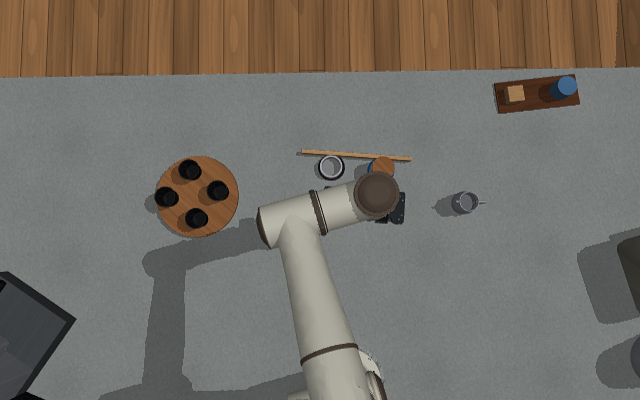

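I pushed the sugar jar and then the dosing ring along the shelf with the part-open fingers, until each pressed on the rail. The contact force at the end was about 7 N for the jar and 10 N for the ring. I then backed the hand off and raised it clear, and handed the job in at about 19 s.

**Placing:** a close wrist-camera picture, taken after both pushes, put the ring about 1 mm from the black spot's centre. The jar's base was about 1.5 mm from the blue spot's centre. Both appeared to be at the rail, within about 1 mm.

**Disagreements:**
- **Ring:** the top camera placed it about 3 mm short of the spot towards the robot and 1.7 mm to the left. The wrist camera did not show this. The close-up did show a gap of about 1–1.5 mm between the ring's top edge and the rail's. I judged this to be measurement error, because the push force showed contact.
- **Jar:** fitting the lid instead of the base gave about 3 mm to the left.

**Left alone:** comparing top pictures from before and after the pushes, the pitcher showed no change. On the turntable side the only change was the arm's shadow at one corner.

**Last check before hand-in:** the hand and arm covered part of the jar in the final top picture. My before-and-after comparison of the rail area there (713 changed pixels) therefore says nothing about the jar. The ring was still in its place.

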